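# Close the flow cells and check their contacts

## Robot

A 7-joint arm with a two-finger parallel gripper is mounted at the origin on a cart in front of the work surface, level with it; the furniture and walls round the work are solid. World frame = base frame: x ahead of the robot, y to its left, z up, the work surface at z = 0. Lengths are in m, angles in rad, forces in N, time in s.
With the tool pointing down it reaches from about 0.425 to 0.925 m from the base axis. Payload 6.8 kg.
Tool frame: the origin (TCP) lies on the centre line of the jaws, within the pads' length; the fingertips stand 14 mm ahead of it and the grasp point (between the pads) lies 5 mm behind it (r.nose_length is the distance from the TCP to the fingertips, in m); z points along the fingers, y is the direction in which the jaws open and shut (so a half turn about z gives the same grasp; the last joint's range is limited). The gripper opens to 85 mm and grips with 20 to 120 N. Pads are 22 mm wide; open, the fingers measure 114 mm over their backs; the gripper's body (76 mm by 85 mm) begins 54 mm behind the grasp point. The pads swing forward as they close: fully open they stand 13 mm farther back than shut.
Start: joints at [1.135, 0.477, 0.022, 1.555, -0.011, 1.109, -0.083], TCP at [0.217, -0.639, 0.245] pointing down, gripper open.
Joint ranges: [-2.96, 2.96], [-0.34, 2.1], [-1.41, 1.46], [0.24, 2.44], [-1.37, 4.51], [0.17, 1.92], [-2.96, 2.96]. Speed limits (rad/s): [2.39, 2.39, 3.14, 3.14, 3.14, 3.14, 3.14].

## Interface

Orientations are given as a rotation vector (axis times angle).
In Python, from bench import r, imaging, look_for, outline_of gives the robot as it stands. The module is installed in compiled form; this text tells all that it offers.
- The arm moves only by the tool carry_out, never from a script. Its arguments are lists of equal length, an entry for each row: "offset": the shift along the tool's x, y, z as a fraction of full scale, a list of three; "turn": the turn, a rotation vector about the tool's x, y, z as a fraction of full scale, a list of three. A call has 1 to 8 rows; each row is the pose to reach, as a shift and turn from the pose commanded when the call began, along the tool's axes at that moment; what a row does not reach only later rows make up. Full scale, the value 1, is 0.5 m for a shift and 1.5 rad for a turn. A row lasts 1/10 s, in which the tool goes at most 50 mm and 8.59 degrees, less where a joint would pass 70% of its speed; a pose out of reach is approached as far as the arm can. A call with a number of a shift or a turn outside -1 to 1 is refused whole. A call with a gripper value outside its range is refused whole. "hand" is the closure, from 0 (fully open) to 1 (shut), set as the call begins (left out, the last holds). The fingers move at their own pace and stop on an object; "force" is the grip in N (left out, the last holds). Time passes only in rows, so rows that repeat a pose let the fingers close. It gives the time, the measured TCP pose, the force and the opening at its end, in the units of the state.
- r.get_obs(): the state, without advancing time (a new reading comes with each control period).
- imaging.grab_frame(name): name is "side" or "top"; returns a dict with "pixels" (384x512x3 uint8, red, green, blue), "fx", "fy", "cx", "cy" (pixels), "R" (3x3) and "t" (3): a world point X has camera coordinates R X + t. Camera axes: x right, y down, z forward; pixel columns grow to the right and rows downward; lengths in m; the calibration is good to about 2 mm. A picture is of the moment at which its call begins. There is no depth.
- r.hand_in(): hands the job in, once; it reports no verdict.
Trained networks look in the newest picture that a camera, given by its name, has taken for a name from the list of things; names that differ only in an ending like _2 or _b are one class to them, and where a whole thing is asked for, a point or a joint stands for the part that bears it (a point fixed in the world has none). Each returns a list of dicts, best first, with "score" (0 to 1); they miss things now and then, are a little off and sometimes report something else, mostly with a low value. They report only what shows in the picture. A call takes as long as a camera call.
- look_for(query, camera): "xyz" ([x, y, z] in m, in the coordinates of the camera as it stood for that picture, good to about 4 mm: the middle of the surface that is visible of it).
- outline_of(query, camera): "region" (384x512 bool, what is visible of it).
The state is a dict: "clock": time; "joints": joint angles; "qvel": joint speeds; "tau": joint torques, N m; "tcp_pos": TCP position; "orientation": TCP orientation; "contact_force": force on the tool from outside, world axes, zero at the start; "moment": the same for the moment, N m; "grip_width": finger opening in m.
Only numpy, scipy, OpenCV 4.12 (cv2) and the standard library are available. Lean on these libraries where they do the work, as an engineer would, in place of code of your own. Each camera call takes 0.05 s, during which the arm holds its last target. There are 200 camera calls.

## Task

Close every flow cell on the bench: turn both of its black captive knobs clockwise until they are fully home against their end stops. When all are home, take the probe from its stand and, holding it, press its tip well down on the middle of each cell's brass contact for a moment, in the order red, yellow, blue (one cell may be missing), and hang the probe back in its stand. Leave the cells standing flat and knock nothing over.

Things in the scene. Friction and masses are not known exactly. Their poses are not given: they have to be found in the camera images.
- red_knob_left (a joint): turn of the red cell's captive knob on its own +y end, rad: grows clockwise seen from above, 0 = fully loose, 3.4 = home against the end stop (then the white line on the knob points along the cell's length, outward, at the white mark on the plate). It stays where it is left; friction 0.06 N m; it does not rise or sink.
- red_knob_left_top (a point): centre of the top face of that knob: an upright black fluted cylinder 30 mm across and 28 mm tall, its top 68 mm and its lower edge 40 mm above the bench; free space all round it down to the plate at 36 mm
- red_knob_right (a joint): turn of the red cell's captive knob on its own -y end, rad: grows clockwise seen from above, 0 = fully loose, 3.4 = home against the end stop (then the white line on the knob points along the cell's length, outward, at the white mark on the plate). It stays where it is left; friction 0.06 N m; it does not rise or sink.
- red_knob_right_top (a point): centre of the top face of that knob: an upright black fluted cylinder 30 mm across and 28 mm tall, its top 68 mm and its lower edge 40 mm above the bench; free space all round it down to the plate at 36 mm
- red_contact (a joint): how far the red cell's sprung brass contact is pressed down, m: 0 = up, 0.005 = bottomed; needs about 0.5 N to start and 3 N to bottom, springs back
- red_contact_top (a point): centre of the top face of the red cell's contact, a brass button 16 mm across, 48 mm above the bench when up (moves down with it), in the middle of the red cell: a loose, heavy (1.9 kg) steel flow cell 64 x 120 x 36 mm with a red top plate, standing flat on the bench. The point has the cell's axes: y along its long side, z up; one black knob stands 38 mm from the contact towards each end. The cell can be absent (None).
- yellow_knob_left (a joint): turn of the yellow cell's captive knob on its own +y end, rad: grows clockwise seen from above, 0 = fully loose, 3.4 = home against the end stop (then the white line on the knob points along the cell's length, outward, at the white mark on the plate). It stays where it is left; friction 0.06 N m; it does not rise or sink.
- yellow_knob_left_top (a point): centre of the top face of that knob: an upright black fluted cylinder 30 mm across and 28 mm tall, its top 68 mm and its lower edge 40 mm above the bench; free space all round it down to the plate at 36 mm
- yellow_knob_right (a joint): turn of the yellow cell's captive knob on its own -y end, rad: grows clockwise seen from above, 0 = fully loose, 3.4 = home against the end stop (then the white line on the knob points along the cell's length, outward, at the white mark on the plate). It stays where it is left; friction 0.06 N m; it does not rise or sink.
- yellow_knob_right_top (a point): centre of the top face of that knob: an upright black fluted cylinder 30 mm across and 28 mm tall, its top 68 mm and its lower edge 40 mm above the bench; free space all round it down to the plate at 36 mm
- yellow_contact (a joint): how far the yellow cell's sprung brass contact is pressed down, m: 0 = up, 0.005 = bottomed; needs about 0.5 N to start and 3 N to bottom, springs back
- yellow_contact_top (a point): centre of the top face of the yellow cell's contact, a brass button 16 mm across, 48 mm above the bench when up (moves down with it), in the middle of the yellow cell: a loose, heavy (1.9 kg) steel flow cell 64 x 120 x 36 mm with a yellow top plate, standing flat on the bench. The point has the cell's axes: y along its long side, z up; one black knob stands 38 mm from the contact towards each end. The cell can be absent (None).
- blue_knob_left (a joint): turn of the blue cell's captive knob on its own +y end, rad: grows clockwise seen from above, 0 = fully loose, 3.4 = home against the end stop (then the white line on the knob points along the cell's length, outward, at the white mark on the plate). It stays where it is left; friction 0.06 N m; it does not rise or sink.
- blue_knob_left_top (a point): centre of the top face of that knob: an upright black fluted cylinder 30 mm across and 28 mm tall, its top 68 mm and its lower edge 40 mm above the bench; free space all round it down to the plate at 36 mm
- blue_knob_right (a joint): turn of the blue cell's captive knob on its own -y end, rad: grows clockwise seen from above, 0 = fully loose, 3.4 = home against the end stop (then the white line on the knob points along the cell's length, outward, at the white mark on the plate). It stays where it is left; friction 0.06 N m; it does not rise or sink.
- blue_knob_right_top (a point): centre of the top face of that knob: an upright black fluted cylinder 30 mm across and 28 mm tall, its top 68 mm and its lower edge 40 mm above the bench; free space all round it down to the plate at 36 mm
- blue_contact (a joint): how far the blue cell's sprung brass contact is pressed down, m: 0 = up, 0.005 = bottomed; needs about 0.5 N to start and 3 N to bottom, springs back
- blue_contact_top (a point): centre of the top face of the blue cell's contact, a brass button 16 mm across, 48 mm above the bench when up (moves down with it), in the middle of the blue cell: a loose, heavy (1.9 kg) steel flow cell 64 x 120 x 36 mm with a blue top plate, standing flat on the bench. The point has the cell's axes: y along its long side, z up; one black knob stands 38 mm from the contact towards each end. The cell can be absent (None).
- probe_grip (a point): middle of the probe's handle. The loose probe (70 g) is upright in its stand at the start: a round grey handle 16 mm across and 78 mm long, below it an orange collar 30 mm across and 5 mm thick, then a short cone and a thin steel shaft ending in the tip. Its own z axis points from tip to handle. This point is 106 mm above the tip and 39 mm above the collar's upper face; the collar's under face is 62 mm above the tip
- probe_tip (a point): the pointed end of the probe's steel shaft
- probe_stand_rim (a point): centre of the mouth of the probe stand (fixed): an upright aluminium tube on a grey foot 68 mm across, 80 mm tall, 34 mm across outside, bore 18 mm, 14 mm floor. The probe hangs in it point down, its collar resting on the rim; the cone under the collar (16 mm at the top) centres it in the bore
- beaker_blue: small loose glass beaker with blue contents, 62 x 68 x 84 mm, a bystander; origin at the centre of its underside, z up
- bottle_blue: loose bottle with a blue cap, 54 mm across, 113 mm tall, a bystander behind the cells; origin at the centre of its underside, z up

How it is judged:
On the way, in this order (a step that is already met when the one before it is completed fails the run):
1. both knobs of every cell present are turned home (3.26 rad or more of 3.4) (value of joint each of red_knob_left, red_knob_right, yellow_knob_left, yellow_knob_right, blue_knob_left, blue_knob_right above 3.26 rad), for 0.2 s.
2. the probe, held in the gripper, presses the red cell's contact down by 2 mm or more, its tip within 7 mm of the contact's centre and the gripper (grasp point) within 160 mm of it (value of joint red_contact above 0.002 m and distance between probe_tip and red_contact_top below 0.007 m and distance between the grasp point and red_contact_top below 0.16 m), for 0.2 s.
3. the probe, held in the gripper, presses the yellow cell's contact down by 2 mm or more, its tip within 7 mm of the contact's centre and the gripper (grasp point) within 160 mm of it (value of joint yellow_contact above 0.002 m and distance between probe_tip and yellow_contact_top below 0.007 m and distance between the grasp point and yellow_contact_top below 0.16 m), for 0.2 s.
4. the probe, held in the gripper, presses the blue cell's contact down by 2 mm or more, its tip within 7 mm of the contact's centre and the gripper (grasp point) within 160 mm of it (value of joint blue_contact above 0.002 m and distance between probe_tip and blue_contact_top below 0.007 m and distance between the grasp point and blue_contact_top below 0.16 m), for 0.2 s.
At the end, for the whole second after the job is handed in: Both knobs of every cell present at 3.26 rad or more (home 3.4); all cells flat on the bench (tilt under 0.1 rad); the probe hangs point down in its stand, collar on the rim (tip 57 to 70 mm below the rim, within 8 mm of its axis, tilt under 0.12 rad), released (all of step 1 and horizontal distance between probe_tip and probe_stand_rim below 0.008 m and z of probe_tip in the frame of probe_stand_rim between -0.07 and -0.057 m and angle between probe_tip's own z axis and vertical below 0.12 rad and contact force between the fingers and anything else below 0.1 N and angle between each of red_contact_top, yellow_contact_top, blue_contact_top's own z axis and vertical below 0.1 rad); the robot touches nothing.
It fails at once if the red cell is tipped by more than 0.4 rad (angle between red_contact_top's own z axis and vertical above 0.4 rad).
It fails at once if the yellow cell is tipped by more than 0.4 rad (angle between yellow_contact_top's own z axis and vertical above 0.4 rad).
It fails at once if the blue cell is tipped by more than 0.4 rad (angle between blue_contact_top's own z axis and vertical above 0.4 rad).
It fails at once if the beaker is knocked over (angle between beaker_blue's own z axis and vertical above 0.6 rad).
It fails at once if the bottle is knocked over (angle between bottle_blue's own z axis and vertical above 0.6 rad).
Of red_cell, yellow_cell, blue_cell only 2 to 3 are there at a start; the rules pass over those that are not, and their reading is None.
At some moment in a run one of red_cell, yellow_cell, blue_cell may be knocked a few centimetres aside while the robot is not near it.
It also fails if it takes over 210 s, if anything falls off the work surface, if the arm or the gripper's body presses on something with over 40 N, if the wrist force passes 120 N, or if a joint passes its speed limit or range.

## Working session

There is one attempt and no reset: what is moved stays moved. The work goes in short steps, Python scripts to look and compute and a tool call to move; the robot and the scene stay as the last step left them, time stands still between calls to the robot, and variables do not carry over. Pictures are saved under pics/ and viewed, about 12 in all and at most 16, crops included, and the job is handed in when it is done.

Besides the shell and the picture viewer there is one more tool, called after ">>>" by a JSON object that holds its "op" and its "data", one argument or row to a line. carry_out: Moves the arm, as the interface text tells. Shift numbers are shares of 0.5 m and turn numbers shares of 1.5 rad, none past 1 either way. Its arguments: {"type":"object","properties":{"offset":{"type":"array","items":{"type":"array","items":{"type":"number","minimum":-1,"maximum":1}}},"turn":{"type":"array","items":{"type":"array","items":{"type":"number","minimum":-1,"maximum":1}}},"hand":{"type":"number"},"force":{"type":"number"}},"required":["offset","turn"]}

```bash
mkdir -p pics; cat > h.py <<'E'
import numpy as np, cv2
from bench import r, imaging, look_for, outline_of
from scipy.spatial.transform import Rotation as Ro
def grab(c,name=None):
    f=imaging.grab_frame(c)
    if name: cv2.imwrite(f'pics/{name}.png',f['pixels'][:,:,::-1])
    return f
def world(f,p): return np.array(f['R']).T@(np.array(p)-np.array(f['t']))
def px(f,X):
    c=np.array(f['R'])@np.array(X)+np.array(f['t']); return np.array([f['fx']*c[0]/c[2]+f['cx'],f['fy']*c[1]/c[2]+f['cy']])
def onplane(f,u,v,z):
    R=np.array(f['R']);o=-R.T@np.array(f['t']);d=R.T@np.array([(u-f['cx'])/f['fx'],(v-f['cy'])/f['fy'],1]);return o+d*(z-o[2])/d[2]
E
python3 - <<'E'
from h import *
o=r.get_obs(); print({k:np.round(v,3) for k,v in o.items()}); print(r.nose_length)
F={c:grab(c,c+'0') for c in('side','top')}
im=np.hstack([F['side']['pixels'],F['top']['pixels']])
for c,f in F.items():
    print(c,f['fx'],np.round(-np.array(f['R']).T@np.array(f['t']),3))
for n in ['red_contact_top','yellow_contact_top','blue_contact_top','red_knob_left_top','red_knob_right_top','yellow_knob_left_top','yellow_knob_right_top','blue_knob_left_top','blue_knob_right_top','probe_grip','probe_tip','probe_stand_rim','beaker_blue','bottle_blue']:
    for c,f in F.items():
        for d in look_for(n,c)[:3]:
            w=world(f,d['xyz']); print(n,c,round(d['score'],2),np.round(w,3),np.round(px(f,w)))
E
```

```text
{'clock': np.float64(0.0), 'joints': array([ 1.135,  0.478,  0.022,  1.556, -0.011,  1.109, -0.083]), 'qvel': array([-0.001,  0.   ,  0.   ,  0.001,  0.   ,  0.001,  0.   ]), 'tau': array([-0.0000e+00, -5.9644e+01,  1.6080e+00, -2.8119e+01,  1.2000e-02,
        9.0000e-03,  0.0000e+00]), 'tcp_pos': array([ 0.217, -0.639,  0.244]), 'orientation': array([-3.098e+00, -5.120e-01,  1.000e-03]), 'contact_force': array([0.894, 0.427, 0.052]), 'moment': array([ 0.002, -0.007,  0.057]), 'grip_width': np.float64(0.085)}
0.014
side 398.72381666944233 [ 0.363 -0.994  0.504]
top 433.69231658661624 [ 0.385 -0.141  1.128]
blue_contact_top side 0.71 [ 0.443 -0.086  0.057] [187. 212.]
red_knob_left_top top 0.41 [0.374 0.101 0.048] [157. 289.]
yellow_knob_right_top top 0.44 [ 0.603 -0.106  0.068] [240. 193.]
blue_knob_left_top top 0.44 [ 0.421 -0.007  0.066] [200. 268.]
blue_knob_right_top side 0.64 [ 0.446 -0.376  0.015] [211. 296.]
blue_knob_right_top side 0.57 [ 0.445 -0.088  0.056] [188. 212.]
blue_knob_right_top top 0.48 [ 0.439 -0.081  0.064] [231. 260.]
probe_grip side 0.61 [ 0.449 -0.367  0.116] [208. 248.]
probe_grip top 0.71 [ 0.445 -0.355  0.104] [347. 253.]
probe_grip top 0.41 [ 0.619 -0.035  0.062] [212. 187.]
probe_tip side 0.6 [ 0.423 -0.015  0.063] [176. 199.]
probe_tip top 0.68 [ 0.445 -0.356  0.101] [347. 253.]
probe_stand_rim side 0.7 [ 0.445 -0.377  0.015] [211. 296.]
probe_stand_rim top 0.66 [ 0.443 -0.347  0.01 ] [336. 256.]
beaker_blue side 0.86 [0.379 0.081 0.054] [157. 191.]
beaker_blue top 0.69 [0.375 0.102 0.043] [157. 288.]
bottle_blue side 0.98 [ 0.772 -0.075  0.082] [307. 184.]
bottle_blue side 0.5 [ 0.443 -0.09   0.059] [187. 212.]
bottle_blue top 0.74 [ 0.758 -0.062  0.083] [221. 132.]
```

```bash
python3 -c "
import cv2
for c in('top','side'): cv2.imwrite(f'pics/{c}0b.png',cv2.resize(cv2.imread(f'pics/{c}0.png'),(800,600),interpolation=cv2.INTER_CUBIC))"
```

```text
(no output)
```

View pics/top0b.png

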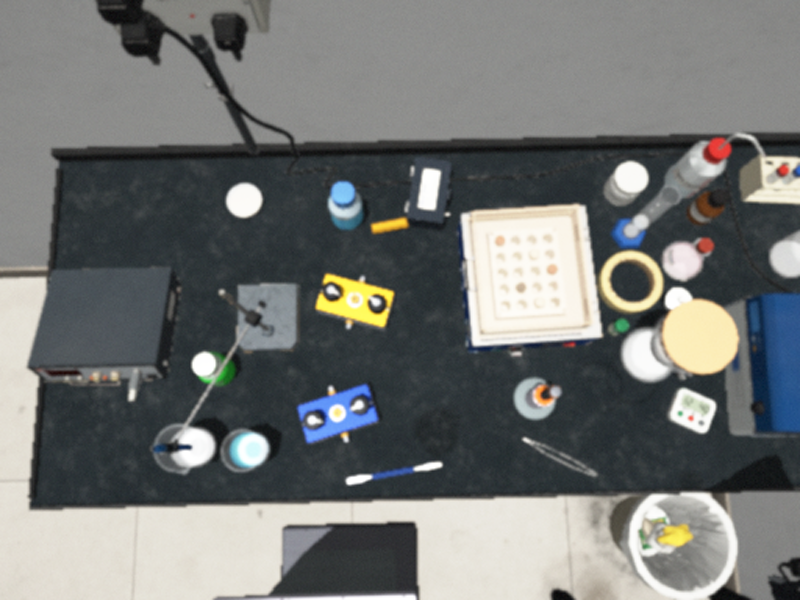

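View pics/side0b.png

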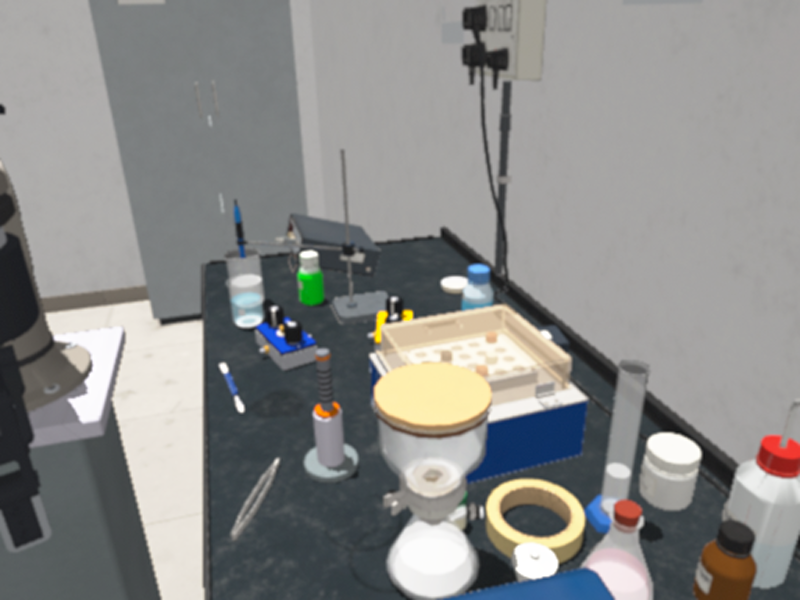

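```bash
python3 -c "
import cv2
im=cv2.imread('pics/top0.png')
a=im[165:220,190:262];b=im[238:293,182:254]
cv2.imwrite('pics/crop0.png',cv2.hconcat([cv2.resize(x,None,fx=5.5,fy=5.5,interpolation=cv2.INTER_CUBIC) for x in(a,b)]))"
```

```text
(no output)
```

View pics/crop0.png

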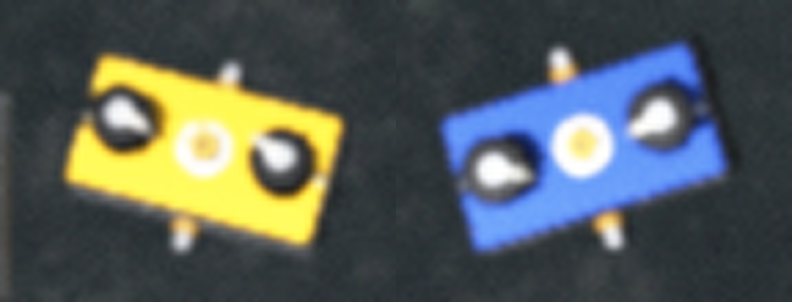

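```bash
cat >> h.py <<'E'
def cell(f,col,box):
    h=cv2.cvtColor(f['pixels'],cv2.COLOR_RGB2HSV).astype(int)
    lo,hi=(22,36) if col=='yellow' else (105,125)
    m=((h[...,0]>=lo)&(h[...,0]<=hi)&(h[...,1]>140)&(h[...,2]>100)).astype(np.uint8)
    u0,v0,u1,v1=box; k=np.zeros_like(m);k[v0:v1,u0:u1]=m[v0:v1,u0:u1]
    k=cv2.morphologyEx(k,cv2.MORPH_OPEN,np.ones((2,2),np.uint8))
    P=np.argwhere(k)[:,::-1]
    W=np.array([onplane(f,u,v,0.036)[:2] for u,v in P]).astype(np.float32)
    c,s,a=cv2.minAreaRect(W); b=cv2.boxPoints((c,s,a)); e=[b[1]-b[0],b[2]-b[1]]; e=max(e,key=np.linalg.norm)
    if e[1]<0:e=-e
    # brass/white contact: bright unsaturated/brass pixels near the centre
    return np.array(c),np.array(s),e/np.linalg.norm(e)
def mv(pos,yawvec=None,turn=0.):
    """shares for a move to world pos with the tool straight down and tool y along yawvec(2d), or turned by turn"""
    o=r.get_obs(); R=Ro.from_rotvec(o['orientation'])
    off=R.inv().apply(np.array(pos)-o['tcp_pos'])/0.5
    z=np.array([0,0,-1.]); 
    if yawvec is None: y=R.as_matrix()[:,1]
    else: y=np.r_[yawvec,0]
    y[2]=0;y/=np.linalg.norm(y)
    if yawvec is not None and y@R.as_matrix()[:,1]<0:y=-y
    T=Ro.from_matrix(np.c_[np.cross(y,z),y,z])*Ro.from_rotvec([0,0,turn])
    rv=(R.inv()*T).as_rotvec()/1.5
    print('offset',np.round(off,4),'turn',np.round(rv,4),'j',np.round(o['joints'],2))
E
python3 - <<'E'
from h import *
f=grab('top')
for c,b in(('yellow',(190,165,262,220)),('blue',(182,238,254,293))):
    C,s,e=cell(f,c,b); print(c,C.round(4),s.round(3),e.round(3),'knobs',(C+.038*e).round(4),(C-.038*e).round(4))
    for d in (-.038,0,.038): print(px(f,[*(C+d*e),.068 if d else .048]).round(1))
for u,v in((227.1,191.7),(215.8,264.4)): print(onplane(f,u,v,.048).round(4))
# knob tops by blob centre
for u,v in((190+122/5.5,165+115/5.5),(190+284/5.5,165+158/5.5),(182+97/5.5,238+168/5.5),(182+262/5.5,238+115/5.5)): print(onplane(f,u,v,.068).round(4))
mv([.5,-.05,.22],[1,0])
R=Ro.from_rotvec(r.get_obs()['orientation']).as_matrix();print(R.round(2))
E
```

```text
yellow [ 0.6107 -0.0735] [0.121 0.063] [0.292 0.957] knobs [ 0.6217 -0.0371] [ 0.5996 -0.1098]
[241.6 194. ]
[227.5 191.6]
[212.4 186. ]
blue [ 0.4283 -0.0437] [0.062 0.119] [-0.278  0.961] knobs [ 0.4177 -0.0072] [ 0.4388 -0.0802]
[230.5 259.5]
[216.1 264.6]
[200.2 269.1]
[ 0.6105 -0.0725  0.048 ]
[ 0.4287 -0.0429  0.048 ]
[ 0.622  -0.0366  0.068 ]
[ 0.6003 -0.1099  0.068 ]
[ 0.419  -0.0058  0.068 ]
[ 0.4402 -0.0782  0.068 ]Traceback (most recent call last):
  File "<stdin>", line 9, in <module>
  File "h.py", line 32, in mv
    y[2]=0;y/=np.linalg.norm(y)
           ^^^^^^^^^^^^^^^^^^^^
numpy._core._exceptions._UFuncOutputCastingError: Cannot cast ufunc 'divide' output from dtype('float64') to dtype('int64') with casting rule 'same_kind'
```

```bash
sed -i 's/y=np.r_\[yawvec,0\]/y=np.r_[yawvec,0].astype(float)/' h.py
python3 - <<'E'
from h import *
import pickle
F={c:imaging.grab_frame(c) for c in('top','side')}
def tri(a,b):
    A=[];B=[]
    for f,(u,v) in((F['top'],a),(F['side'],b)):
        P=np.c_[f['R'],f['t']]; x,y=(u-f['cx'])/f['fx'],(v-f['cy'])/f['fy']
        for q in(x*P[2]-P[0],y*P[2]-P[1]): A.append(q[:3]);B.append(-q[3])
    return np.linalg.lstsq(np.array(A),np.array(B),rcond=None)[0].round(3)
k=.64
print('clamp',tri((255*k,318*k),(348*k,250*k)),'rodend',tri((180*k,440*k),(250*k,241*k)),'rodtop',tri((222*k,291*k),(343*k,150*k)))
R=Ro.from_rotvec(r.get_obs()['orientation']).as_matrix();print(R.round(2))
mv([.42,-.2,.24],[1,0]); mv([.42,-.2,.24],[0,1])
E
```

```text
clamp [0.571 0.072 0.127] rodend [0.398 0.176 0.131] rodtop [0.572 0.076 0.307]
[[ 0.95  0.32 -0.  ]
 [ 0.32 -0.95  0.  ]
 [-0.   -0.   -1.  ]]
offset [ 0.6665 -0.7008  0.0106] turn [-0.     -0.     -0.8286] j [ 1.13  0.48  0.02  1.56 -0.01  1.11 -0.08]
offset [ 0.6665 -0.7008  0.0106] turn [-0.      0.      0.2186] j [ 1.13  0.48  0.02  1.56 -0.01  1.11 -0.08]
```

>>> {"op": "carry_out", "data": {
  "offset": [
    [0.667,-0.7,0],
    [0.667,-0.7,0],
    [0.667,-0.7,0],
    [0.667,-0.7,0],
    [0.667,-0.7,0],
    [0.667,-0.7,0],
    [0.667,-0.7,0],
    [0.667,-0.7,0]
  ],
  "turn": [
    [0,0,-0.8],
    [0,0,-0.8],
    [0,0,-0.8],
    [0,0,-0.8],
    [0,0,-0.8],
    [0,0,-0.8],
    [0,0,-0.8],
    [0,0,-0.8]
  ],
  "hand": 0.35
}}

```text
clock: 2.45
tcp_pos: [0.3859, -0.2743, 0.2457]
orientation: [2.261, 2.179, -0.0]
contact_force: [0.5, -0.4, 0.3]
grip_width: 0.0558
```

```bash
python3 - <<'E'
from h import *
o=r.get_obs();print(o['clock'],o['tcp_pos'].round(3),o['grip_width'])
mv([.439,-.079,.15],turn=-.6)
E
```

```text
2.45 [ 0.386 -0.274  0.246] 0.05579456209598925
offset [0.3945 0.0915 0.1911] turn [ 3.e-04  7.e-04 -4.e-01] j [ 0.83  0.17 -0.38  2.    0.08  0.99  0.37]
```

>>> {"op": "carry_out", "data": {
  "offset": [
    [0.3945,0.0915,0.1],
    [0.3945,0.0915,0.1],
    [0.3945,0.0915,0.1],
    [0.3945,0.0915,0.1],
    [0.3945,0.0915,0.1],
    [0.3945,0.0915,0.1],
    [0.3945,0.0915,0.1],
    [0.3945,0.0915,0.1]
  ],
  "turn": [
    [0,0,-0.8],
    [0,0,-0.8],
    [0,0,-0.8],
    [0,0,-0.8],
    [0,0,-0.8],
    [0,0,-0.8],
    [0,0,-0.8],
    [0,0,-0.8]
  ]
}}

```text
clock: 3.25
tcp_pos: [0.4397, -0.0808, 0.1954]
orientation: [0.635, 3.076, -0.0]
contact_force: [0.2, -0.4, -0.0]
grip_width: 0.0553
```

>>> {"op": "carry_out", "data": {
  "offset": [
    [0,0,0.09],
    [0,0,0.09],
    [0,0,0.09],
    [0,0,0.09],
    [0,0,0.09],
    [0,0,0.09],
    [0,0,0.09],
    [0,0,0.09]
  ],
  "turn": [
    [0,0,-0.8],
    [0,0,-0.8],
    [0,0,-0.8],
    [0,0,-0.8],
    [0,0,-0.8],
    [0,0,-0.8],
    [0,0,-0.8],
    [0,0,-0.8]
  ]
}}

```text
clock: 4.05
tcp_pos: [0.4397, -0.0812, 0.1505]
orientation: [-1.212, 2.898, -0.001]
contact_force: [-0.1, 0.6, 0.1]
grip_width: 0.0555
```

```bash
python3 - <<'E'
from h import *
o=r.get_obs();print(o['clock'],o['tcp_pos'].round(3),o['grip_width'])
f=grab('top')
for c,b in(('yellow',(190,165,262,220)),): print(cell(f,c,b))
mv([.439,-.079,.066])
E
```

```text
4.05 [ 0.44  -0.081  0.15 ] 0.05554870733963351
(array([ 0.61098891, -0.07358778]), array([0.12053353, 0.06330046]), array([0.29165214, 0.95652443], dtype=float32))
offset [-0.0023  0.0042  0.1687] turn [-0.0002  0.      0.    ] j [ 0.83  0.37 -0.92  2.13  0.4   0.83  2.03]
```

>>> {"op": "carry_out", "data": {
  "offset": [
    [-0.002,0.004,0.176],
    [-0.002,0.004,0.176],
    [-0.002,0.004,0.176],
    [-0.002,0.004,0.176]
  ],
  "turn": [
    [0,0,0],
    [0,0,0],
    [0,0,0],
    [0,0,0]
  ]
}}

```text
clock: 4.5
tcp_pos: [0.4389, -0.0785, 0.0627]
orientation: [1.202, -2.902, -0.001]
contact_force: [0.1, -0.3, -0.3]
grip_width: 0.0554
```

>>> {"op": "carry_out", "data": {
  "offset": [
    [0,0,0],
    [0,0,0],
    [0,0,0],
    [0,0,0],
    [0,0,0],
    [0,0,0]
  ],
  "turn": [
    [0,0,0],
    [0,0,0],
    [0,0,0],
    [0,0,0],
    [0,0,0],
    [0,0,0]
  ],
  "hand": 1,
  "force": 40
}}

```text
clock: 5.1
tcp_pos: [0.4404, -0.0792, 0.0643]
orientation: [-1.201, 2.9, -0.004]
contact_force: [-1.1, 0.1, 6.6]
grip_width: 0.0282
```

>>> {"op": "carry_out", "data": {
  "offset": [
    [0,0,-0.002],
    [0,0,-0.002],
    [0,0,-0.002],
    [0,0,-0.002],
    [0,0,-0.002],
    [0,0,-0.002],
    [0,0,-0.002],
    [0,0,-0.002]
  ],
  "turn": [
    [0,0,0.8],
    [0,0,0.8],
    [0,0,0.8],
    [0,0,0.8],
    [0,0,0.8],
    [0,0,0.8],
    [0,0,0.8],
    [0,0,0.8]
  ]
}}

```text
clock: 5.9
tcp_pos: [0.4394, -0.0783, 0.0644]
orientation: [0.654, 3.071, 0.001]
contact_force: [-0.2, 2.7, -2.2]
grip_width: 0.028
```

```bash
python3 - <<'E'
from h import *
o=r.get_obs();print({k:np.round(o[k],3) for k in o})
f=grab('side','s1');cv2.imwrite('pics/s1c.png',cv2.resize(f['pixels'][150:270,120:280,::-1],(800,600),interpolation=cv2.INTER_CUBIC))
E
```

```text
{'clock': np.float64(5.9), 'joints': array([ 0.461,  0.436, -0.502,  2.203,  0.378,  0.582,  0.831]), 'qvel': array([-0.305, -0.069,  0.363,  0.021, -0.272, -0.082, -1.238]), 'tau': array([  3.226, -43.692,  -3.949, -17.148,   0.721,   0.231,   1.575]), 'tcp_pos': array([ 0.439, -0.078,  0.064]), 'orientation': array([6.540e-01, 3.071e+00, 1.000e-03]), 'contact_force': array([-0.168,  2.737, -2.158]), 'moment': array([0.459, 0.091, 0.092]), 'grip_width': np.float64(0.028)}
```

View pics/s1c.png

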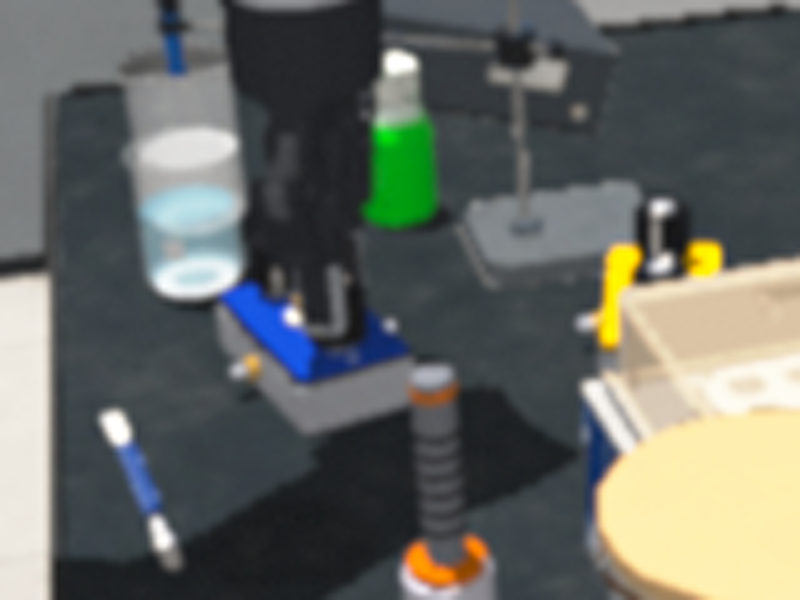

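>>> {"op": "carry_out", "data": {
  "offset": [
    [0,0,0],
    [0,0,0],
    [0,0,0],
    [0,0,0],
    [0,0,0],
    [0,0,0],
    [0,0,0],
    [0,0,0]
  ],
  "turn": [
    [0,0,0.8],
    [0,0,0.8],
    [0,0,0.8],
    [0,0,0.8],
    [0,0,0.8],
    [0,0,0.8],
    [0,0,0.8],
    [0,0,0.8]
  ]
}}

```text
clock: 6.75
tcp_pos: [0.4403, -0.0776, 0.0644]
orientation: [2.27, 2.17, 0.005]
contact_force: [2.3, 4.3, -3.0]
grip_width: 0.0284
```

>>> {"op": "carry_out", "data": {
  "offset": [
    [0,0,0],
    [0,0,0],
    [0,0,0],
    [0,0,0],
    [0,0,0],
    [0,0,0]
  ],
  "turn": [
    [0,0,0.5],
    [0,0,0.5],
    [0,0,0.5],
    [0,0,0.5],
    [0,0,0.5],
    [0,0,0.5]
  ]
}}

```text
clock: 7.35
tcp_pos: [0.4407, -0.0781, 0.0644]
orientation: [2.905, 1.193, 0.006]
contact_force: [3.0, 3.3, -0.0]
grip_width: 0.0281
```

```bash
python3 - <<'E'
from h import *
o=r.get_obs();print({k:np.round(o[k],3) for k in o})
E
```

```text
{'clock': np.float64(7.35), 'joints': array([ 0.046,  0.393, -0.012,  2.228,  0.007,  0.516, -0.762]), 'qvel': array([ 0.019, -0.001, -0.029, -0.002,  0.027,  0.004,  0.115]), 'tau': array([  0.97 , -41.694,   2.839, -13.628,   0.294,   0.872,  -1.178]), 'tcp_pos': array([ 0.441, -0.078,  0.064]), 'orientation': array([2.905, 1.193, 0.006]), 'contact_force': array([ 3.029e+00,  3.340e+00, -2.000e-03]), 'moment': array([ 0.62 , -0.628, -0.071]), 'grip_width': np.float64(0.028)}
```

>>> {"op": "carry_out", "data": {
  "offset": [
    [0,0,0],
    [0,0,0],
    [0,0,0]
  ],
  "turn": [
    [0,0,0.1],
    [0,0,0.1],
    [0,0,0.1]
  ]
}}

```text
clock: 7.65
tcp_pos: [0.4408, -0.0783, 0.0643]
orientation: [2.984, 0.981, 0.006]
contact_force: [3.1, 4.1, 4.5]
grip_width: 0.0281
```

```bash
cat >> h.py <<'E'
def yaw():
    y=Ro.from_rotvec(r.get_obs()['orientation']).as_matrix()[:,1]; return np.arctan2(y[1],y[0])
E
python3 - <<'E'
from h import *
o=r.get_obs();print(o['moment'].round(3),o['tau'][6],o['joints'].round(3),yaw())
E
```

```text
[ 0.867 -0.733 -0.057] 0.052234812173992395 [ 0.015  0.393  0.026  2.23  -0.022  0.514 -0.878] -0.9357151754777466
```

>>> {"op": "carry_out", "data": {
  "offset": [
    [0,0,0],
    [0,0,0],
    [0,0,0]
  ],
  "turn": [
    [0,0,0.1],
    [0,0,0.1],
    [0,0,0.1]
  ]
}}

```text
clock: 7.95
tcp_pos: [0.4398, -0.0787, 0.0643]
orientation: [3.05, 0.754, 0.003]
contact_force: [0.7, 2.7, 8.3]
grip_width: 0.0282
```

```bash
python3 - <<'E'
from h import *
o=r.get_obs();print(o['moment'].round(3),o['tau'][6],o['joints'].round(3),yaw())
f=grab('top','t2')
print(cell(f,'blue',(175,230,262,300)))
E
```

```text
[ 0.571 -0.277  0.125] -0.13366347178816795 [-0.018  0.394  0.066  2.233 -0.052  0.514 -0.998] -1.0860029073811037Traceback (most recent call last):
  File "<stdin>", line 4, in <module>
  File "h.py", line 21, in cell
    c,s,a=cv2.minAreaRect(W); b=cv2.boxPoints((c,s,a)); e=[b[1]-b[0],b[2]-b[1]]; e=max(e,key=np.linalg.norm)
          ~~~~~~~~~~~~~~~^^^
cv2.error: OpenCV(4.12.0) /io/opencv/modules/imgproc/src/convhull.cpp:143: error: (-215:Assertion failed) total >= 0 && (depth == CV_32F || depth == CV_32S) in function 'convexHull'
```

>>> {"op": "carry_out", "data": {
  "offset": [
    [0,0,0],
    [0,0,0],
    [0,0,0]
  ],
  "turn": [
    [0,0,0.1],
    [0,0,0.1],
    [0,0,0.1]
  ]
}}

```text
clock: 8.3
tcp_pos: [0.4385, -0.079, 0.0641]
orientation: [-3.098, -0.522, 0.001]
contact_force: [-1.4, 1.4, 11.6]
grip_width: 0.0286
```

```bash
python3 - <<'E'
from h import *
o=r.get_obs();print(o['moment'].round(3),o['tau'][6],o['joints'].round(3),yaw())
E
```

```text
[ 0.248  0.412 -0.066] -0.026108959573321044 [-0.051  0.394  0.106  2.237 -0.083  0.515 -1.118] -1.2368407106451764
```

>>> {"op": "carry_out", "data": {
  "offset": [
    [0,0,0],
    [0,0,0],
    [0,0,-0.15],
    [0,0,-0.15],
    [0,0,-0.15]
  ],
  "turn": [
    [0,0,0],
    [0,0,0],
    [0,0,0],
    [0,0,0],
    [0,0,0]
  ],
  "hand": 0.35
}}

```text
clock: 8.8
tcp_pos: [0.4406, -0.0794, 0.141]
orientation: [3.098, 0.516, 0.008]
contact_force: [0.6, 0.5, -0.3]
grip_width: 0.0552
```

>>> {"op": "carry_out", "data": {
  "offset": [
    [0,-0.4,-0.05],
    [0,-0.4,-0.05],
    [0,-0.4,-0.05],
    [0,-0.4,-0.05],
    [0,-0.4,-0.05],
    [0,-0.4,-0.05],
    [0,-0.4,-0.05],
    [0,-0.4,-0.05]
  ],
  "turn": [
    [0,0,-0.8],
    [0,0,-0.8],
    [0,0,-0.8],
    [0,0,-0.8],
    [0,0,-0.8],
    [0,0,-0.8],
    [0,0,-0.8],
    [0,0,-0.8]
  ]
}}

```text
clock: 9.6
tcp_pos: [0.3736, 0.1101, 0.1624]
orientation: [-2.259, -2.183, 0.003]
contact_force: [-0.3, 0.4, -0.3]
grip_width: 0.0555
```

```bash
python3 - <<'E'
from h import *
o=r.get_obs();print(o['tcp_pos'].round(3),o['joints'].round(3),yaw())
f=grab('top','t3');
try: print(cell(f,'blue',(175,230,262,300)))
except Exception as e: print('occluded')
E
```

```text
[0.374 0.11  0.162] [-0.293  0.131 -0.165  2.27   0.032  0.745 -0.514] -0.034158651521474896
(array([ 0.42942169, -0.0476389 ]), array([0.06190778, 0.1109584 ]), array([-0.12747285,  0.99184203], dtype=float32))
```

>>> {"op": "carry_out", "data": {
  "offset": [
    [0,0,-0.04],
    [-0.3,0.1,-0.08],
    [-0.7,0.1,-0.08],
    [-0.7,0.1,-0.08],
    [-0.7,0.1,-0.08],
    [-0.7,0.1,-0.08],
    [-0.7,0.1,-0.08],
    [-0.7,0.1,-0.08]
  ],
  "turn": [
    [0,0,0],
    [0,0,-0.7],
    [0,0,-0.7],
    [0,0,-0.7],
    [0,0,-0.7],
    [0,0,-0.7],
    [0,0,-0.7],
    [0,0,-0.7]
  ]
}}

```text
clock: 10.45
tcp_pos: [0.4041, -0.1618, 0.1988]
orientation: [-1.205, -2.9, 0.0]
contact_force: [0.7, -0.3, -0.4]
grip_width: 0.0556
```

```bash
python3 - <<'E'
from h import *
o=r.get_obs();print(o['tcp_pos'].round(3),o['joints'].round(3),yaw())
f=grab('top','t4');
try: print(cell(f,'blue',(175,230,262,300)),cell(f,'yellow',(190,165,262,220)))
except Exception as e: print('occluded')
p=f['pixels'][:,:,::-1]
cv2.imwrite('pics/crop4.png',cv2.hconcat([cv2.resize(x,None,fx=5.5,fy=5.5,interpolation=cv2.INTER_CUBIC) for x in(p[165:220,190:262],p[238:293,182:254])]))
E
```

```text
[ 0.404 -0.162  0.199] [ 0.174  0.139  0.069  2.154 -0.013  0.851  1.034] 0.7832104111132833
(array([ 0.42899427, -0.04347998]), array([0.06230211, 0.11677529]), array([-0.13099156,  0.9913835 ], dtype=float32)) (array([ 0.61113256, -0.07286271]), array([0.11941942, 0.06330767]), array([0.28340146, 0.95900136], dtype=float32))
```

View pics/crop4.png

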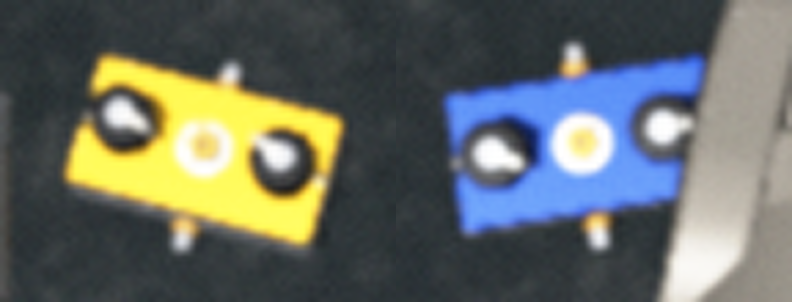

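```bash
python3 - <<'E'
from h import *
mv([.424,-.006,.14],turn=-.6)
E
```

```text
offset [0.2016 0.2584 0.1178] turn [-0.0017  0.0011 -0.4   ] j [ 0.18  0.14  0.08  2.15 -0.01  0.85  1.05]
```

>>> {"op": "carry_out", "data": {
  "offset": [
    [0.202,0.258,0.118],
    [0.202,0.258,0.118],
    [0.202,0.258,0.118],
    [0.202,0.258,0.118],
    [0.202,0.258,0.118],
    [0.202,0.258,0.118]
  ],
  "turn": [
    [0,0,-0.4],
    [0,0,-0.4],
    [0,0,-0.4],
    [0,0,-0.4],
    [0,0,-0.4],
    [0,0,-0.4]
  ]
}}

```text
clock: 11.1
tcp_pos: [0.4249, 0.0022, 0.1398]
orientation: [-0.303, -3.125, 0.001]
contact_force: [-0.2, -1.1, -0.5]
grip_width: 0.0554
```

```bash
python3 - <<'E'
from h import *
mv([.424,-.006,.0645])
E
```

```text
offset [-0.0017 -0.0163  0.1506] turn [-0.0003 -0.0013 -0.    ] j [-0.03  0.23 -0.14  2.22  0.05  0.7   1.18]
```

>>> {"op": "carry_out", "data": {
  "offset": [
    [-0.002,-0.016,0.05],
    [-0.002,-0.016,0.1],
    [-0.002,-0.016,0.15],
    [-0.002,-0.016,0.15],
    [-0.002,-0.016,0.15]
  ],
  "turn": [
    [0,0,0],
    [0,0,0],
    [0,0,0],
    [0,0,0],
    [0,0,0]
  ]
}}

```text
clock: 11.6
tcp_pos: [0.4249, -0.0068, 0.0658]
orientation: [-0.305, -3.126, 0.001]
contact_force: [-0.2, 1.0, -0.3]
grip_width: 0.0552
```

>>> {"op": "carry_out", "data": {
  "offset": [
    [0,0,0],
    [0,0,0],
    [0,0,0],
    [0,0,0],
    [0,0,0],
    [0,0,0]
  ],
  "turn": [
    [0,0,0],
    [0,0,0],
    [0,0,0],
    [0,0,0],
    [0,0,0],
    [0,0,0]
  ],
  "hand": 1
}}

```text
clock: 12.2
tcp_pos: [0.4266, -0.0048, 0.0672]
orientation: [0.299, 3.124, 0.003]
contact_force: [-0.4, 3.5, 8.6]
grip_width: 0.0284
```

>>> {"op": "carry_out", "data": {
  "offset": [
    [0,0,0],
    [0,0,0],
    [0,0,0],
    [0,0,0],
    [0,0,0],
    [0,0,0],
    [0,0,0],
    [0,0,0]
  ],
  "turn": [
    [0,0,0.8],
    [0,0,0.8],
    [0,0,0.8],
    [0,0,0.8],
    [0,0,0.8],
    [0,0,0.8],
    [0,0,0.8],
    [0,0,0.8]
  ]
}}

```text
clock: 13.0
tcp_pos: [0.4266, -0.0047, 0.0672]
orientation: [2.019, 2.405, 0.006]
contact_force: [-0.9, 3.3, 9.6]
grip_width: 0.0282
```

>>> {"op": "carry_out", "data": {
  "offset": [
    [0,0,0],
    [0,0,0],
    [0,0,0],
    [0,0,0],
    [0,0,0],
    [0,0,0],
    [0,0,0],
    [0,0,0]
  ],
  "turn": [
    [0,0,0.8],
    [0,0,0.8],
    [0,0,0.8],
    [0,0,0.8],
    [0,0,0.8],
    [0,0,0.8],
    [0,0,0.8],
    [0,0,0.8]
  ]
}}

```text
clock: 13.8
tcp_pos: [0.4268, -0.0048, 0.0671]
orientation: [-3.024, -0.844, -0.007]
contact_force: [-0.3, 2.0, 10.5]
grip_width: 0.0284
```

```bash
python3 - <<'E'
from h import *
o=r.get_obs();print(o['moment'].round(3),o['tau'][6],o['joints'].round(3),yaw())
E
```

```text
[0.31  0.273 0.052] 1.428067535161972 [-0.562  0.407  0.515  2.3   -0.413  0.516 -0.746] -1.0261931866613851
```

>>> {"op": "carry_out", "data": {
  "offset": [
    [0,0,0],
    [0,0,0],
    [0,0,0],
    [0,0,0],
    [0,0,0]
  ],
  "turn": [
    [0,0,0.1],
    [0,0,0.2],
    [0,0,0.3],
    [0,0,0.3],
    [0,0,0.3]
  ]
}}

```text
clock: 14.3
tcp_pos: [0.426, -0.0049, 0.0669]
orientation: [-3.135, -0.157, -0.003]
contact_force: [-3.9, 1.3, 11.8]
grip_width: 0.0285
```

>>> {"op": "carry_out", "data": {
  "offset": [
    [0,0,0],
    [0,0,0],
    [0,0,-0.15],
    [0,0,-0.15],
    [0,0,-0.15]
  ],
  "turn": [
    [0,0,0],
    [0,0,0],
    [0,0,0],
    [0,0,0],
    [0,0,0]
  ],
  "hand": 0.35
}}

```text
clock: 14.8
tcp_pos: [0.4273, -0.0056, 0.1431]
orientation: [-3.135, -0.157, -0.009]
contact_force: [-0.0, 0.5, 0.5]
grip_width: 0.0555
```

```bash
python3 - <<'E'
from h import *
o=r.get_obs();print(o['joints'].round(3),yaw())
mv([.55,-.25,.2],turn=-1.2)
E
```

```text
[-0.836  0.281  0.828  2.263 -0.324  0.707 -1.249] -1.470774680764107
offset [ 0.1961  0.5107 -0.1138] turn [ 0.001  -0.0041 -0.8   ] j [-0.84  0.28  0.83  2.26 -0.32  0.71 -1.25]
```

>>> {"op": "carry_out", "data": {
  "offset": [
    [0.05,0.5,-0.14],
    [0.05,0.5,-0.14],
    [0.05,0.5,-0.14],
    [0.05,0.5,-0.14],
    [0.05,0.5,-0.14],
    [0.05,0.5,-0.14],
    [0.05,0.5,-0.14],
    [0.05,0.5,-0.14]
  ],
  "turn": [
    [0,0,-0.8],
    [0,0,-0.8],
    [0,0,-0.8],
    [0,0,-0.8],
    [0,0,-0.8],
    [0,0,-0.8],
    [0,0,-0.8],
    [0,0,-0.8]
  ]
}}

```text
clock: 15.6
tcp_pos: [0.4747, -0.253, 0.2099]
orientation: [-2.529, -1.862, -0.0]
contact_force: [0.7, -0.2, -0.2]
grip_width: 0.0553
```

```bash
python3 - <<'E'
from h import *
o=r.get_obs();print(o['tcp_pos'].round(3),o['joints'].round(3),yaw())
f=grab('top','t5');
try: print(cell(f,'blue',(175,230,262,300)),cell(f,'yellow',(190,165,262,220)))
except Exception as e: print('occluded')
p=f['pixels'][:,:,::-1]
cv2.imwrite('pics/crop5.png',cv2.hconcat([cv2.resize(x,None,fx=5.5,fy=5.5,interpolation=cv2.INTER_CUBIC) for x in(p[165:220,190:262],p[238:293,182:254])]))
E
```

```text
[ 0.475 -0.253  0.21 ] [-0.109  0.327  0.597  1.951 -0.228  0.93   0.299] -0.3016624803915454
(array([ 0.42921224, -0.04466089]), array([0.06237152, 0.11790581]), array([-0.08581837,  0.9963108 ], dtype=float32)) (array([ 0.61063111, -0.07356879]), array([0.12036198, 0.06260585]), array([0.2916697 , 0.95651907], dtype=float32))
```

View pics/crop5.png

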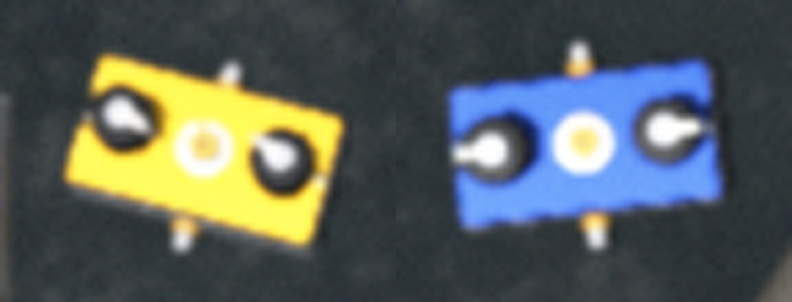

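```bash
python3 - <<'E'
from h import *
mv([.600,-.110,.14],turn=-1.2)
E
```

```text
offset [0.3451 0.1577 0.14  ] turn [-0.e+00 -7.e-04 -8.e-01] j [-0.11  0.33  0.59  1.95 -0.23  0.93  0.31]
```

>>> {"op": "carry_out", "data": {
  "offset": [
    [0.345,0.158,0.14],
    [0.345,0.158,0.14],
    [0.345,0.158,0.14],
    [0.345,0.158,0.14],
    [0.345,0.158,0.14],
    [0.345,0.158,0.14],
    [0.345,0.158,0.14],
    [0.345,0.158,0.14]
  ],
  "turn": [
    [0,0,-0.8],
    [0,0,-0.8],
    [0,0,-0.8],
    [0,0,-0.8],
    [0,0,-0.8],
    [0,0,-0.8],
    [0,0,-0.8],
    [0,0,-0.8]
  ]
}}

```text
clock: 16.45
tcp_pos: [0.6019, -0.1107, 0.1396]
orientation: [-1.036, -2.964, -0.001]
contact_force: [0.3, 0.4, -0.5]
grip_width: 0.0557
```

```bash
python3 - <<'E'
from h import *
mv([.600,-.110,.0645])
E
```

```text
offset [ 0.0035 -0.0013  0.1501] turn [ 0.     -0.0011  0.    ] j [-0.08  0.5   0.22  1.82 -0.14  0.85  1.1 ]
```

>>> {"op": "carry_out", "data": {
  "offset": [
    [0.003,-0.001,0.05],
    [0.003,-0.001,0.1],
    [0.003,-0.001,0.15],
    [0.003,-0.001,0.15],
    [0.003,-0.001,0.15]
  ],
  "turn": [
    [0,0,0],
    [0,0,0],
    [0,0,0],
    [0,0,0],
    [0,0,0]
  ]
}}

```text
clock: 16.95
tcp_pos: [0.6004, -0.1105, 0.0652]
orientation: [-1.044, -2.961, -0.0]
contact_force: [-0.5, -0.9, -0.2]
grip_width: 0.0552
```

>>> {"op": "carry_out", "data": {
  "offset": [
    [0,0,0],
    [0,0,0],
    [0,0,0],
    [0,0,0],
    [0,0,0],
    [0,0,0]
  ],
  "turn": [
    [0,0,0],
    [0,0,0],
    [0,0,0],
    [0,0,0],
    [0,0,0],
    [0,0,0]
  ],
  "hand": 1
}}

```text
clock: 17.55
tcp_pos: [0.6032, -0.1093, 0.0676]
orientation: [1.04, 2.96, 0.005]
contact_force: [1.1, 4.7, 7.3]
grip_width: 0.028
```

>>> {"op": "carry_out", "data": {
  "offset": [
    [0,0,0],
    [0,0,0],
    [0,0,0],
    [0,0,0],
    [0,0,0],
    [0,0,0],
    [0,0,0],
    [0,0,0]
  ],
  "turn": [
    [0,0,0.8],
    [0,0,0.8],
    [0,0,0.8],
    [0,0,0.8],
    [0,0,0.8],
    [0,0,0.8],
    [0,0,0.8],
    [0,0,0.8]
  ]
}}

```text
clock: 18.35
tcp_pos: [0.6023, -0.1096, 0.0676]
orientation: [2.539, 1.851, 0.006]
contact_force: [-0.6, 4.8, 9.5]
grip_width: 0.0282
```

>>> {"op": "carry_out", "data": {
  "offset": [
    [0,0,0],
    [0,0,0],
    [0,0,0],
    [0,0,0],
    [0,0,0],
    [0,0,0],
    [0,0,0],
    [0,0,0]
  ],
  "turn": [
    [0,0,0.8],
    [0,0,0.8],
    [0,0,0.8],
    [0,0,0.8],
    [0,0,0.8],
    [0,0,0.8],
    [0,0,0.8],
    [0,0,0.8]
  ]
}}

```text
clock: 19.15
tcp_pos: [0.6017, -0.1088, 0.0675]
orientation: [-3.136, -0.095, -0.003]
contact_force: [-4.4, 7.3, 13.6]
grip_width: 0.028
```

>>> {"op": "carry_out", "data": {
  "offset": [
    [0,0,0],
    [0,0,0],
    [0,0,0],
    [0,0,0],
    [0,0,0],
    [0,0,0]
  ],
  "turn": [
    [0,0,0.1],
    [0,0,0.2],
    [0,0,0.3],
    [0,0,0.38],
    [0,0,0.38],
    [0,0,0.38]
  ]
}}

```text
clock: 19.75
tcp_pos: [0.6017, -0.1091, 0.0675]
orientation: [-3.039, 0.782, -0.001]
contact_force: [-3.4, 6.1, 14.4]
grip_width: 0.0281
```

>>> {"op": "carry_out", "data": {
  "offset": [
    [0,0,0],
    [0,0,0],
    [0,0,-0.15],
    [0,0,-0.15],
    [0,0,-0.15]
  ],
  "turn": [
    [0,0,0],
    [0,0,0],
    [0,0,0],
    [0,0,0],
    [0,0,0]
  ],
  "hand": 0.35
}}

```text
clock: 20.25
tcp_pos: [0.6026, -0.1122, 0.1441]
orientation: [-3.041, 0.786, -0.009]
contact_force: [0.9, -0.2, -0.2]
grip_width: 0.0554
```

```bash
python3 - <<'E'
from h import *
o=r.get_obs();print(o['tcp_pos'],o['joints'].round(3),yaw())
mv([.47,-.25,.22],turn=-1.2)
E
```

```text
[ 0.60263876 -0.11217042  0.14408297] [-0.621  0.741  1.052  1.85  -0.763  1.013 -1.321] -2.076553466127329
offset [-0.0977  0.3694 -0.1531] turn [ 0.0011 -0.0041 -0.8   ] j [-0.62  0.74  1.05  1.85 -0.76  1.01 -1.32]
```

>>> {"op": "carry_out", "data": {
  "offset": [
    [-0.098,0.37,-0.15],
    [-0.098,0.37,-0.15],
    [-0.098,0.37,-0.15],
    [-0.098,0.37,-0.15],
    [-0.098,0.37,-0.15],
    [-0.098,0.37,-0.15],
    [-0.098,0.37,-0.15],
    [-0.098,0.37,-0.15]
  ],
  "turn": [
    [0,0,-0.8],
    [0,0,-0.8],
    [0,0,-0.8],
    [0,0,-0.8],
    [0,0,-0.8],
    [0,0,-0.8],
    [0,0,-0.8],
    [0,0,-0.8]
  ]
}}

```text
clock: 21.05
tcp_pos: [0.4678, -0.2489, 0.2149]
orientation: [-2.95, -1.078, 0.0]
contact_force: [0.9, 0.3, -0.4]
grip_width: 0.0555
```

>>> {"op": "carry_out", "data": {
  "offset": [
    [0,0,0],
    [0,0,0],
    [0,0,0],
    [0,0,0],
    [0,0,0],
    [0,0,0],
    [0,0,0],
    [0,0,0]
  ],
  "turn": [
    [0,0,-0.8],
    [0,0,-0.8],
    [0,0,-0.8],
    [0,0,-0.8],
    [0,0,-0.8],
    [0,0,-0.8],
    [0,0,-0.8],
    [0,0,-0.8]
  ]
}}

```text
clock: 21.85
tcp_pos: [0.4678, -0.2488, 0.2147]
orientation: [-1.825, -2.555, 0.0]
contact_force: [0.4, 1.0, -0.4]
grip_width: 0.0555
```

```bash
python3 - <<'E'
from h import *
o=r.get_obs();print(o['tcp_pos'].round(3),o['joints'].round(3),yaw())
f=grab('top','t6');
try: print(cell(f,'blue',(175,230,262,300)),cell(f,'yellow',(190,165,262,220)))
except Exception as e: print('occluded')
C,s,e=cell(f,'yellow',(190,165,262,220)); k=C+.038*e;print(k);mv([*k,.14],turn=-.7)
p=f['pixels'][:,:,::-1]
cv2.imwrite('pics/crop6.png',cv2.hconcat([cv2.resize(x,None,fx=5.5,fy=5.5,interpolation=cv2.INTER_CUBIC) for x in(p[165:220,190:262],p[238:293,182:254])]))
E
```

```text
[ 0.468 -0.249  0.215] [-0.117  0.306  0.597  1.964 -0.212  0.934  0.916] 0.3302114836048429
(array([ 0.42921224, -0.04466089]), array([0.06237152, 0.11790581]), array([-0.08581837,  0.9963108 ], dtype=float32)) (array([ 0.61382306, -0.07628779]), array([0.11860118, 0.06350646]), array([0.40988696, 0.9121363 ], dtype=float32))
[ 0.62939876 -0.04162661]
offset [0.2841 0.4421 0.1497] turn [-1.000e-04 -7.000e-04 -4.667e-01] j [-0.12  0.31  0.6   1.96 -0.21  0.93  0.92]
```

View pics/crop6.png

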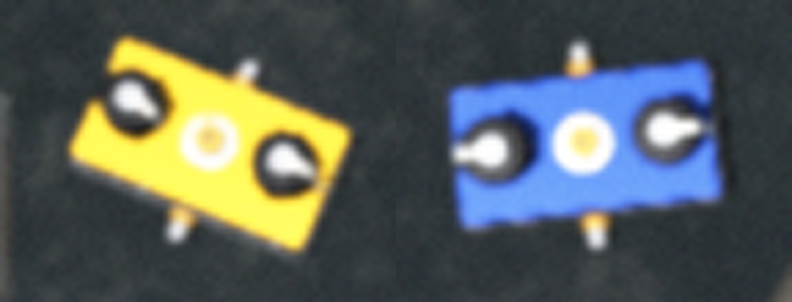

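>>> {"op": "carry_out", "data": {
  "offset": [
    [0.284,0.442,0.0],
    [0.284,0.442,0.0],
    [0.284,0.442,0.15],
    [0.284,0.442,0.15],
    [0.284,0.442,0.15],
    [0.284,0.442,0.15],
    [0.284,0.442,0.15],
    [0.284,0.442,0.15]
  ],
  "turn": [
    [0,0,-0.467],
    [0,0,-0.467],
    [0,0,-0.467],
    [0,0,-0.467],
    [0,0,-0.467],
    [0,0,-0.467],
    [0,0,-0.467],
    [0,0,-0.467]
  ]
}}

```text
clock: 22.7
tcp_pos: [0.632, -0.0439, 0.1394]
orientation: [-0.848, -3.023, 0.001]
contact_force: [-0.3, -1.0, 0.6]
grip_width: 0.0554
```

```bash
python3 - <<'E'
from h import *
mv([.629,-.042,.0645])
E
```

```text
offset [0.0069 0.0003 0.1498] turn [-0.0009 -0.001  -0.    ] j [-0.27  0.54  0.33  1.77 -0.22  0.87  1.18]
```

>>> {"op": "carry_out", "data": {
  "offset": [
    [0.006,0,0.05],
    [0.006,0,0.1],
    [0.006,0,0.15],
    [0.006,0,0.15],
    [0.006,0,0.15]
  ],
  "turn": [
    [0,0,0],
    [0,0,0],
    [0,0,0],
    [0,0,0],
    [0,0,0]
  ]
}}

```text
clock: 23.2
tcp_pos: [0.6298, -0.044, 0.0662]
orientation: [0.851, 3.024, -0.001]
contact_force: [0.1, -0.9, 0.6]
grip_width: 0.0554
```

>>> {"op": "carry_out", "data": {
  "offset": [
    [0,0,0],
    [0,0,0],
    [0,0,0],
    [0,0,0],
    [0,0,0],
    [0,0,0]
  ],
  "turn": [
    [0,0,0],
    [0,0,0],
    [0,0,0],
    [0,0,0],
    [0,0,0],
    [0,0,0]
  ],
  "hand": 1
}}

```text
clock: 23.8
tcp_pos: [0.633, -0.0404, 0.0683]
orientation: [0.844, 3.021, 0.007]
contact_force: [1.2, 4.8, 5.4]
grip_width: 0.0278
```

>>> {"op": "carry_out", "data": {
  "offset": [
    [0,0,0],
    [0,0,0],
    [0,0,0],
    [0,0,0],
    [0,0,0],
    [0,0,0],
    [0,0,0],
    [0,0,0]
  ],
  "turn": [
    [0,0,0.8],
    [0,0,0.8],
    [0,0,0.8],
    [0,0,0.8],
    [0,0,0.8],
    [0,0,0.8],
    [0,0,0.8],
    [0,0,0.8]
  ]
}}

```text
clock: 24.6
tcp_pos: [0.6324, -0.0407, 0.0683]
orientation: [2.411, 2.012, 0.009]
contact_force: [-0.9, 2.9, 7.5]
grip_width: 0.028
```

>>> {"op": "carry_out", "data": {
  "offset": [
    [0,0,0],
    [0,0,0],
    [0,0,0],
    [0,0,0],
    [0,0,0],
    [0,0,0],
    [0,0,0],
    [0,0,0]
  ],
  "turn": [
    [0,0,0.8],
    [0,0,0.8],
    [0,0,0.8],
    [0,0,0.8],
    [0,0,0.8],
    [0,0,0.8],
    [0,0,0.8],
    [0,0,0.8]
  ]
}}

```text
clock: 25.4
tcp_pos: [0.632, -0.0403, 0.0682]
orientation: [-3.123, -0.3, -0.007]
contact_force: [-2.3, 5.1, 11.5]
grip_width: 0.0279
```

>>> {"op": "carry_out", "data": {
  "offset": [
    [0,0,0],
    [0,0,0],
    [0,0,0],
    [0,0,0],
    [0,0,0],
    [0,0,0],
    [0,0,0]
  ],
  "turn": [
    [0,0,0.1],
    [0,0,0.2],
    [0,0,0.3],
    [0,0,0.4],
    [0,0,0.43],
    [0,0,0.43],
    [0,0,0.43]
  ]
}}

```text
clock: 26.1
tcp_pos: [0.6335, -0.0415, 0.0683]
orientation: [-3.061, 0.696, -0.01]
contact_force: [3.6, 0.9, 7.2]
grip_width: 0.0279
```

>>> {"op": "carry_out", "data": {
  "offset": [
    [0,0,0],
    [0,0,0],
    [0,0,-0.15],
    [0,0,-0.15],
    [0,0,-0.15]
  ],
  "turn": [
    [0,0,0],
    [0,0,0],
    [0,0,0],
    [0,0,0],
    [0,0,0]
  ],
  "hand": 0.35
}}

```text
clock: 26.6
tcp_pos: [0.6318, -0.0433, 0.1443]
orientation: [-3.061, 0.701, -0.009]
contact_force: [0.4, 0.1, -0.5]
grip_width: 0.0551
```

```bash
python3 - <<'E'
from h import *
o=r.get_obs();print(o['tcp_pos'],o['joints'].round(3),yaw())
mv([.45,-.23,.24],turn=-1.2)
E
```

```text
[ 0.6318205  -0.04334219  0.14431388] [-0.751  0.834  1.14   1.801 -0.861  1.094 -1.316] -2.0208741871740834
offset [-0.164   0.4939 -0.1934] turn [ 6.e-04 -4.e-03 -8.e-01] j [-0.75  0.83  1.14  1.8  -0.86  1.09 -1.32]
```

>>> {"op": "carry_out", "data": {
  "offset": [
    [-0.164,0.5,-0.2],
    [-0.164,0.5,-0.2],
    [-0.164,0.5,-0.2],
    [-0.164,0.5,-0.2],
    [-0.164,0.5,-0.2],
    [-0.164,0.5,-0.2],
    [-0.164,0.5,-0.2],
    [-0.164,0.5,-0.2]
  ],
  "turn": [
    [0,0,-0.8],
    [0,0,-0.8],
    [0,0,-0.8],
    [0,0,-0.8],
    [0,0,-0.8],
    [0,0,-0.8],
    [0,0,-0.8],
    [0,0,-0.8]
  ]
}}

```text
clock: 27.4
tcp_pos: [0.4464, -0.2324, 0.2404]
orientation: [-2.919, -1.157, -0.002]
contact_force: [0.2, -0.0, -0.6]
grip_width: 0.0555
```

```bash
python3 - <<'E'
from h import *
o=r.get_obs();print(o['tcp_pos'].round(3),o['joints'].round(3),yaw())
f=grab('top','t7'); s=grab('side')
try: print(cell(f,'blue',(175,230,262,300)),cell(f,'yellow',(185,160,265,225)))
except Exception as e: print('occluded')
for c,g in(('top',f),('side',s)):
  for n in('probe_grip','probe_stand_rim'):
    for d in look_for(n,c)[:2]: w=world(g,d['xyz']);print(c,n,round(d['score'],2),w.round(3),px(g,w).round(1))
p=f['pixels'][:,:,::-1]; q=s['pixels'][:,:,::-1]
rs=lambda x,k:cv2.resize(x,None,fx=k,fy=k,interpolation=cv2.INTER_CUBIC)
cv2.imwrite('pics/crop7.png',cv2.vconcat([cv2.hconcat([rs(x,5.5) for x in(p[165:220,190:262],p[238:293,182:254])]),cv2.hconcat([rs(p[225:280,310:382],5.5),rs(q[215:325,130:274],2.75)])]))
E
```

```text
[ 0.446 -0.232  0.24 ] [-0.517  0.329  1.084  2.011 -0.349  1.001 -0.079] -0.8164259659660158
(array([ 0.4292267 , -0.04457879]), array([0.0624995 , 0.11796105]), array([-0.09074216,  0.9958744 ], dtype=float32)) (array([ 0.6119653 , -0.07618047]), array([0.11885507, 0.06366473]), array([0.5029975 , 0.86428785], dtype=float32))
side probe_grip 0.61 [ 0.448 -0.366  0.117] [207.2 247.5]
```

View pics/crop7.png

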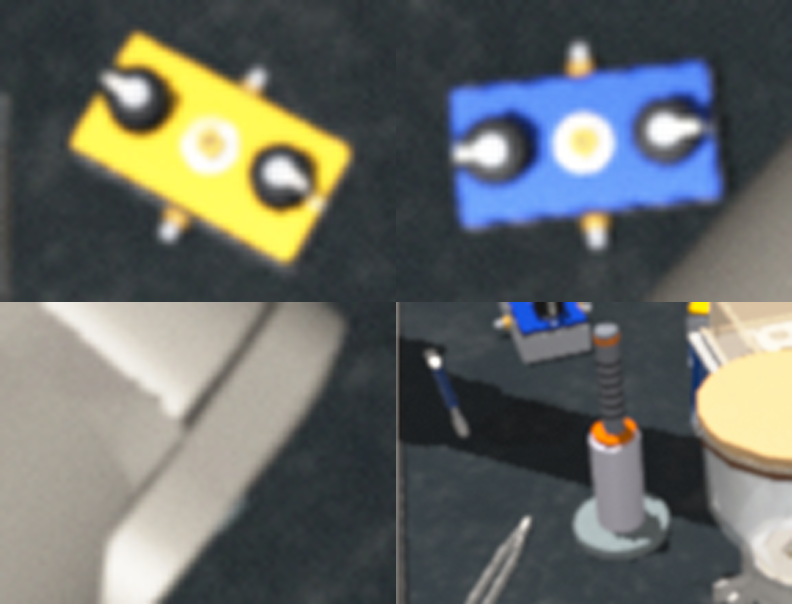

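```bash
python3 - <<'E'
from h import *
F={c:imaging.grab_frame(c) for c in('top','side')}; S=F['side']
I={'top':cv2.imread('pics/top0.png'),'side':cv2.imread('pics/side0.png')}
B={'top':(320,230,375,275),'side':(195,215,220,310)}
for c in I:
    h=cv2.cvtColor(I[c],cv2.COLOR_BGR2HSV).astype(int);u0,v0,u1,v1=B[c]
    m=(h[...,0]>=5)&(h[...,0]<=18)&(h[...,1]>170)&(h[...,2]>120)
    k=np.zeros_like(m);k[v0:v1,u0:u1]=m[v0:v1,u0:u1]
    P=np.argwhere(k)[:,::-1];print(c,len(P),P.min(0),P.max(0),P.mean(0))
    if c=='top': print(onplane(F[c],*P.mean(0),.083), onplane(F[c],*((P.min(0)+P.max(0))/2),.085))
out=[]
X0=np.array([.447,-.352])
for c in I:
    k=6; u0,v0,u1,v1=(322,225,377,275) if c=='top' else (180,212,235,312)
    if c=='side':k=5
    im=cv2.resize(I[c][v0:v1,u0:u1],None,fx=k,fy=k,interpolation=cv2.INTER_CUBIC)
    for z,R,col in((0.,.034,(255,255,0)),(.08,.017,(0,255,0)),(.085,.015,(0,0,255)),(.163,.008,(255,0,255))):
        q=[(px(F[c],[X0[0]+R*np.cos(a),X0[1]+R*np.sin(a),z])-[u0-.5,v0-.5])*k for a in np.linspace(0,6.28,40)]
        cv2.polylines(im,[np.int32(q)],True,col,1)
    out.append(im)
H=max(i.shape[0] for i in out); out=[cv2.copyMakeBorder(i,0,H-i.shape[0],0,0,0) for i in out]
cv2.imwrite('pics/ov.png',cv2.hconcat(out))
E
```

```text
top 40 [344 247] [351 257] [346.65 252.55]
[ 0.44768106 -0.35903058  0.083     ] [ 0.44881296 -0.36072988  0.085     ]
side 79 [201 228] [216 266] [208.35443038 259.10126582]
```

View pics/ov.png

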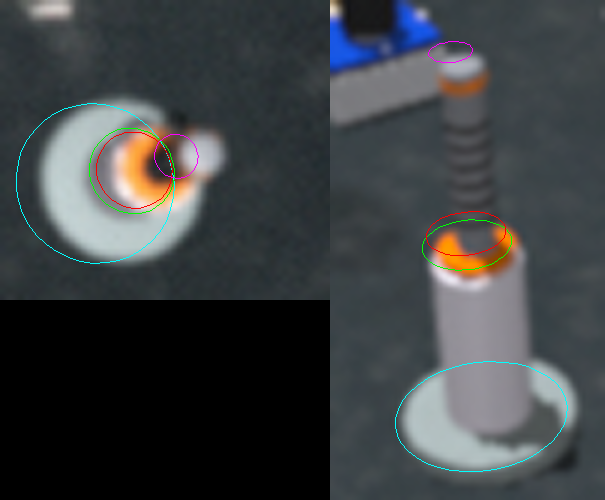

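```bash
python3 - <<'E'
from h import *
F={c:imaging.grab_frame(c) for c in('top','side')}
I={'top':cv2.imread('pics/top0.png'),'side':cv2.imread('pics/side0.png')}
out=[]
X0=np.array([.4475,-.3625])
for c in I:
    k=6; u0,v0,u1,v1=(322,225,377,275) if c=='top' else (180,212,235,312)
    if c=='side':k=5
    im=cv2.resize(I[c][v0:v1,u0:u1],None,fx=k,fy=k,interpolation=cv2.INTER_CUBIC)
    for z,R,col in((0.,.034,(255,255,0)),(.08,.017,(0,255,0)),(.085,.015,(0,0,255)),(.163,.008,(255,0,255))):
        q=[(px(F[c],[X0[0]+R*np.cos(a),X0[1]+R*np.sin(a),z])-[u0-.5,v0-.5])*k for a in np.linspace(0,6.28,40)]
        cv2.polylines(im,[np.int32(q)],True,col,1)
    out.append(im)
H=max(i.shape[0] for i in out); out=[cv2.copyMakeBorder(i,0,H-i.shape[0],0,0,0) for i in out]
cv2.imwrite('pics/ov2.png',cv2.hconcat(out))
o=r.get_obs();print(o['tcp_pos'])
mv([.4475,-.3625,.24],[1,0]);mv([.4475,-.3625,.24],[0,1])
E
```

```text
[ 0.44766244 -0.23175978  0.24019623]
offset [-0.1785  0.1911  0.0004] turn [-4.000e-04  3.000e-04 -5.472e-01] j [-0.52  0.33  1.09  2.01 -0.35  1.   -0.08]
offset [-0.1785  0.1911  0.0004] turn [-1.000e-04  5.000e-04  4.999e-01] j [-0.52  0.33  1.09  2.01 -0.35  1.   -0.08]
```

View pics/ov2.png

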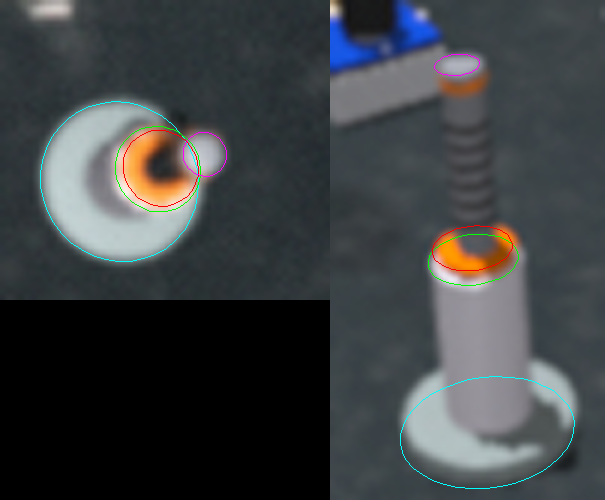

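>>> {"op": "carry_out", "data": {
  "offset": [
    [-0.179,0.191,0],
    [-0.179,0.191,0],
    [-0.179,0.191,0],
    [-0.179,0.191,0],
    [-0.179,0.191,0],
    [-0.179,0.191,0],
    [-0.179,0.191,0],
    [-0.179,0.191,0]
  ],
  "turn": [
    [0,0,-0.547],
    [0,0,-0.547],
    [0,0,-0.547],
    [0,0,-0.547],
    [0,0,-0.547],
    [0,0,-0.547],
    [0,0,-0.547],
    [0,0,-0.547]
  ]
}}

```text
clock: 28.7
tcp_pos: [0.4474, -0.3628, 0.2403]
orientation: [-2.224, -2.218, -0.0]
contact_force: [0.7, -0.5, 0.8]
grip_width: 0.0554
```

```bash
python3 - <<'E'
from h import *
mv([.448,-.362,.119],[1,0]);print(r.get_obs()['tcp_pos'],r.get_obs()['moment'])
E
```

```text
offset [0.0015 0.0013 0.2425] turn [-0.0001 -0.0002 -0.0017] j [-0.03  0.4   0.78  1.84 -0.32  1.03  0.88]
[ 0.44735027 -0.3627649   0.24025385] [-0.02374091  0.02249032  0.01917807]
```

>>> {"op": "carry_out", "data": {
  "offset": [
    [0.002,0.001,0.1],
    [0.002,0.001,0.2],
    [0.002,0.001,0.242],
    [0.002,0.001,0.242],
    [0.002,0.001,0.242]
  ],
  "turn": [
    [0,0,0],
    [0,0,0],
    [0,0,0],
    [0,0,0],
    [0,0,0]
  ]
}}

```text
clock: 29.2
tcp_pos: [0.4481, -0.3622, 0.1199]
orientation: [2.222, 2.22, -0.001]
contact_force: [-0.8, -1.0, -0.1]
grip_width: 0.0556
```

>>> {"op": "carry_out", "data": {
  "offset": [
    [0,0,0],
    [0,0,0],
    [0,0,0],
    [0,0,0],
    [0,0,0],
    [0,0,0],
    [0,0,0],
    [0,0,0]
  ],
  "turn": [
    [0,0,0],
    [0,0,0],
    [0,0,0],
    [0,0,0],
    [0,0,0],
    [0,0,0],
    [0,0,0],
    [0,0,0]
  ],
  "hand": 1,
  "force": 50
}}

```text
clock: 30.0
tcp_pos: [0.4485, -0.3623, 0.1208]
orientation: [2.22, 2.22, 0.002]
contact_force: [-0.6, 1.7, 7.7]
grip_width: 0.0148
```

```bash
python3 - <<'E'
from h import *
o=r.get_obs();print(o['tcp_pos'],o['contact_force'],o['grip_width'],yaw())
E
```

```text
[ 0.44851017 -0.36231217  0.12075222] [-0.56209248  1.6707619   7.72905505] 0.014840401577666943 6.893135194804792e-05
```

>>> {"op": "carry_out", "data": {
  "offset": [
    [0,0,-0.05],
    [0,0,-0.1],
    [0,0,-0.2],
    [0,0,-0.3],
    [0,0,-0.3],
    [0,0,-0.3]
  ],
  "turn": [
    [0,0,0],
    [0,0,0],
    [0,0,0],
    [0,0,0],
    [0,0,0],
    [0,0,0]
  ]
}}

```text
clock: 30.6
tcp_pos: [0.4483, -0.3619, 0.2705]
orientation: [2.219, 2.22, 0.003]
contact_force: [0.9, 1.2, -2.3]
grip_width: 0.0145
```

```bash
python3 - <<'E'
from h import *
o=r.get_obs();print(o['tcp_pos'],o['contact_force'],o['grip_width'],yaw())
f=grab('top','t8');s=grab('side','s8')
C,_,e=cell(f,'yellow',(185,160,265,225));print(C,e,cell(f,'blue',(175,230,262,300)))
mv([*C,.26])
p=o['tcp_pos'];print(px(s,p),px(s,p-[0,0,.1027]))
u,v=px(s,p-[0,0,.05]).astype(int)
im=s['pixels'][max(0,v-70):v+70,u-50:u+50,::-1];y0=max(0,v-70)
im=cv2.resize(im,None,fx=4,fy=4,interpolation=cv2.INTER_CUBIC)
q=((px(s,p-[0,0,.1027])-[u-50,y0])*4).astype(int);cv2.circle(im,tuple(int(a) for a in q),6,(0,255,0),1)
cv2.imwrite('pics/s8c.png',im)
E
```

```text
[ 0.44827505 -0.36193634  0.27050041] [ 0.90768659  1.24132639 -2.2593068 ] 0.01446905703081594 0.0004927576291346376
[ 0.61213642 -0.07606917] [0.5005829  0.86568856] (array([ 0.42925048, -0.04457663]), array([0.06254727, 0.11796105]), array([-0.09074216,  0.9958744 ], dtype=float32))
offset [0.5695 0.33   0.0169] turn [-0.0009 -0.0012 -0.    ] j [-0.05  0.37  0.81  1.81 -0.3   1.09  0.86]
[200.62978404 168.1361669 ] [205.09899257 221.91098088]
```

View pics/s8c.png

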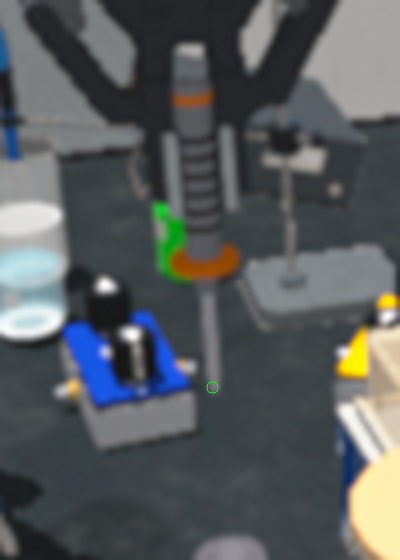

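>>> {"op": "carry_out", "data": {
  "offset": [
    [0.57,0,0],
    [0.57,0,0],
    [0.57,0,0],
    [0.57,0.33,0],
    [0.57,0.33,0],
    [0.57,0.33,0],
    [0.57,0.33,0],
    [0.57,0.33,0]
  ],
  "turn": [
    [0,0,0],
    [0,0,0],
    [0,0,0],
    [0,0,0],
    [0,0,0],
    [0,0,0],
    [0,0,0],
    [0,0,0]
  ]
}}

```text
clock: 31.5
tcp_pos: [0.6156, -0.0702, 0.2665]
orientation: [-2.21, -2.229, 0.002]
contact_force: [-0.9, 1.0, -1.8]
grip_width: 0.0148
```

>>> {"op": "carry_out", "data": {
  "offset": [
    [0,0,0],
    [0,0,0],
    [0,0,0]
  ],
  "turn": [
    [0,0,0],
    [0,0,0],
    [0,0,0]
  ]
}}

```text
clock: 31.8
tcp_pos: [0.6112, -0.0787, 0.269]
orientation: [-2.224, -2.218, 0.002]
contact_force: [0.1, -0.2, -0.8]
grip_width: 0.0147
```

```bash
python3 - <<'E'
from h import *
o=r.get_obs();print(o['tcp_pos'],o['contact_force'],o['grip_width'],yaw())
mv([.612,-.076,.17])
E
```

```text
[ 0.61120124 -0.07869791  0.26895711] [ 0.0916704  -0.15727681 -0.81943985] 0.014665609279179852 -0.002678756641173539
offset [0.0054 0.0019 0.1979] turn [-0.001   0.0001  0.    ] j [-0.5   0.43  0.72  1.71 -0.31  1.12  0.31]
```

>>> {"op": "carry_out", "data": {
  "offset": [
    [0.005,0.002,0.05],
    [0.005,0.002,0.1],
    [0.005,0.002,0.15],
    [0.005,0.002,0.198],
    [0.005,0.002,0.198],
    [0.005,0.002,0.198]
  ],
  "turn": [
    [0,0,0],
    [0,0,0],
    [0,0,0],
    [0,0,0],
    [0,0,0],
    [0,0,0]
  ]
}}

```text
clock: 32.4
tcp_pos: [0.6132, -0.0754, 0.1711]
orientation: [-2.223, -2.22, 0.0]
contact_force: [0.4, 0.2, -0.1]
grip_width: 0.0147
```

```bash
python3 - <<'E'
from h import *
o=r.get_obs();print(o['tcp_pos'],o['contact_force'],o['grip_width'],yaw())
mv([.612,-.076,.146])
s=grab('side','s9'); f=grab('top','t9')
p=o['tcp_pos']; t=p-[0,0,.1027]
ims=[]
for g,k in((s,6),(f,6)):
    u,v=px(g,t).astype(int); im=g['pixels'][v-40:v+30,u-32:u+32,::-1]; im=cv2.resize(im,None,fx=k,fy=k,interpolation=cv2.INTER_CUBIC)
    for X,c in((t,(0,255,0)),([.612,-.076,.048],(255,0,255))):
        q=((px(g,X)-[u-32,v-40]+.5)*k).astype(int);cv2.circle(im,tuple(int(a) for a in q),5,c,1)
    ims.append(im)
cv2.imwrite('pics/s9c.png',cv2.hconcat(ims))
E
```

```text
[ 0.61321008 -0.07537539  0.17110251] [ 0.37916994  0.23959505 -0.0796015 ] 0.014737755878032926 -0.0015127108350118398
offset [-0.0013 -0.0024  0.0502] turn [-0.0001 -0.0001 -0.    ] j [-0.45  0.54  0.66  1.8  -0.4   0.94  0.37]
```

View pics/s9c.png

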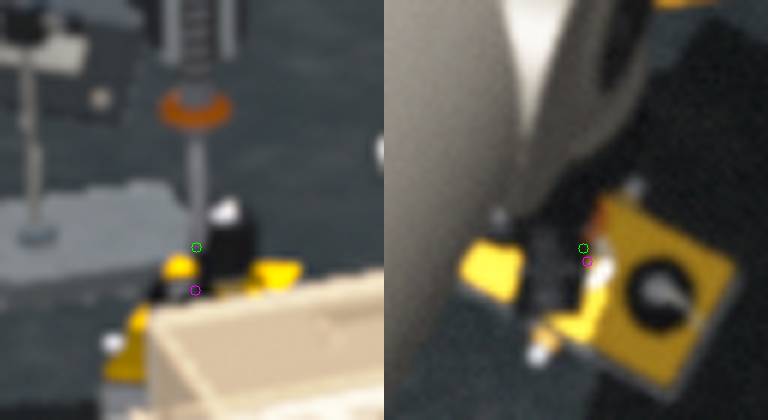

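>>> {"op": "carry_out", "data": {
  "offset": [
    [-0.001,-0.001,0.03],
    [-0.001,-0.001,0.04],
    [-0.001,-0.001,0.047],
    [-0.001,-0.001,0.051],
    [-0.001,-0.001,0.051],
    [-0.001,-0.001,0.051],
    [-0.001,-0.001,0.051],
    [-0.001,-0.001,0.051]
  ],
  "turn": [
    [0,0,0],
    [0,0,0],
    [0,0,0],
    [0,0,0],
    [0,0,0],
    [0,0,0],
    [0,0,0],
    [0,0,0]
  ]
}}

```text
clock: 33.3
tcp_pos: [0.6133, -0.0748, 0.1452]
orientation: [2.221, 2.222, 0.001]
contact_force: [-0.7, 0.5, 0.2]
grip_width: 0.0148
```

>>> {"op": "carry_out", "data": {
  "offset": [
    [0,0,0.004],
    [0,0,0.004],
    [0,0,0.004],
    [0,0,0.004]
  ],
  "turn": [
    [0,0,0],
    [0,0,0],
    [0,0,0],
    [0,0,0]
  ]
}}

```text
clock: 33.7
tcp_pos: [0.6135, -0.0748, 0.1432]
orientation: [2.221, 2.222, 0.001]
contact_force: [-0.8, 0.1, 2.6]
grip_width: 0.0147
```

```bash
python3 - <<'E'
from h import *
F=[]
for i in range(4):
    s=grab('side','s10'); F.append(r.get_obs()['contact_force'])
print(np.mean(F,0),np.std(F,0),r.get_obs()['tcp_pos'])
E
```

```text
[-0.42510912 -0.06045455  3.93829026] [0.34448453 0.69831288 0.47681592] [ 0.61347455 -0.07475827  0.14312741]
```

>>> {"op": "carry_out", "data": {
  "offset": [
    [0,0,0.004],
    [0,0,0.004],
    [0,0,0.004],
    [0,0,0.004]
  ],
  "turn": [
    [0,0,0],
    [0,0,0],
    [0,0,0],
    [0,0,0]
  ]
}}

```text
clock: 34.3
tcp_pos: [0.6139, -0.0749, 0.1421]
orientation: [2.221, 2.221, 0.002]
contact_force: [-2.3, 0.8, 11.2]
grip_width: 0.0147
```

```bash
python3 - <<'E'
from h import *
F=[]
for i in range(4):
    s=grab('side','s10'); F.append(r.get_obs()['contact_force'])
o=r.get_obs();print(np.mean(F,0),o['tcp_pos'])
t=o['tcp_pos']-[0,0,.1027];u,v=px(s,t).astype(int)
cv2.imwrite('pics/s10c.png',cv2.resize(s['pixels'][v-40:v+30,u-40:u+40,::-1],None,fx=8,fy=8,interpolation=cv2.INTER_CUBIC))
E
```

```text
[-1.60539856  0.603512   10.36042414] [ 0.61389286 -0.07497258  0.14211194]
```

View pics/s10c.png

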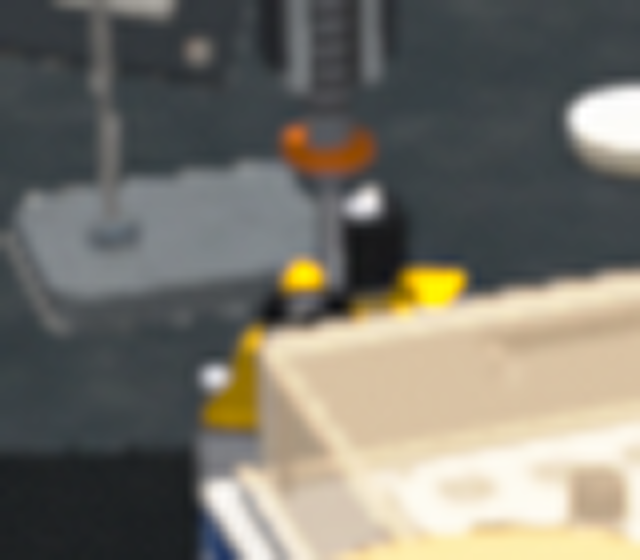

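>>> {"op": "carry_out", "data": {
  "offset": [
    [0,0,-0.007],
    [0,0,-0.007],
    [0,0,-0.007],
    [0,0,-0.007]
  ],
  "turn": [
    [0,0,0],
    [0,0,0],
    [0,0,0],
    [0,0,0]
  ]
}}

```text
clock: 34.9
tcp_pos: [0.6134, -0.0747, 0.1443]
orientation: [2.221, 2.222, 0.0]
contact_force: [0.5, -1.0, 2.2]
grip_width: 0.0149
```

```bash
cat > fz.py <<'E'
from h import *
F=[]
for i in range(8):
    imaging.grab_frame('side'); F.append(r.get_obs()['contact_force'])
print(np.mean(F,0).round(2),r.get_obs()['tcp_pos'].round(4))
E
python3 fz.py
```

```text
[1.04 0.47 1.72] [ 0.6133 -0.0747  0.1445]
```

>>> {"op": "carry_out", "data": {
  "offset": [
    [0,0,-0.004],
    [0,0,-0.004],
    [0,0,-0.004],
    [0,0,-0.004]
  ],
  "turn": [
    [0,0,0],
    [0,0,0],
    [0,0,0],
    [0,0,0]
  ]
}}

```text
clock: 35.7
tcp_pos: [0.613, -0.0748, 0.1463]
orientation: [-2.221, -2.221, 0.0]
contact_force: [-0.2, 0.3, 0.1]
grip_width: 0.0151
```

```bash
python3 fz.py
```

```text
[0.11 0.24 0.49] [ 0.6131 -0.0747  0.1464]
```

>>> {"op": "carry_out", "data": {
  "offset": [
    [0,0,-0.02],
    [0,0,-0.02],
    [0,0,-0.02],
    [0,0,-0.02]
  ],
  "turn": [
    [0,0,0],
    [0,0,0],
    [0,0,0],
    [0,0,0]
  ]
}}

```text
clock: 36.5
tcp_pos: [0.6131, -0.0747, 0.1564]
orientation: [-2.221, -2.222, -0.0]
contact_force: [1.3, 0.7, -0.5]
grip_width: 0.0146
```

```bash
python3 fz.py
```

```text
[ 0.28 -0.28 -0.71] [ 0.6132 -0.0748  0.1564]
```

>>> {"op": "carry_out", "data": {
  "offset": [
    [0,0,-0.1],
    [0,0,-0.2],
    [-0.1,-0.1,-0.23],
    [-0.35,-0.28,-0.23],
    [-0.35,-0.28,-0.23],
    [-0.35,-0.28,-0.23],
    [-0.35,-0.28,-0.23],
    [-0.35,-0.28,-0.23]
  ],
  "turn": [
    [0,0,0],
    [0,0,0],
    [0,0,0],
    [0,0,0],
    [0,0,0],
    [0,0,0],
    [0,0,0],
    [0,0,0]
  ]
}}

```text
clock: 37.7
tcp_pos: [0.4699, -0.2541, 0.2721]
orientation: [2.23, 2.212, 0.0]
contact_force: [-0.3, 0.8, -0.2]
grip_width: 0.0147
```

>>> {"op": "carry_out", "data": {
  "offset": [
    [0,0,0],
    [0,0,0],
    [0,0,0]
  ],
  "turn": [
    [0,0,0],
    [0,0,0],
    [0,0,0]
  ]
}}

```text
clock: 38.0
tcp_pos: [0.4743, -0.2485, 0.2712]
orientation: [-2.218, -2.224, -0.0]
contact_force: [0.3, 0.4, -0.8]
grip_width: 0.0147
```

```bash
python3 - <<'E'
from h import *
o=r.get_obs();print(o['tcp_pos'],o['contact_force'],o['grip_width'],yaw(),o['joints'].round(2))
f=grab('top','t11')
for c,b in(('yellow',(185,160,265,225)),('blue',(175,230,262,300))):
  try: print(c,cell(f,c,b))
  except Exception as e: print(c,'occluded')
C=cell(f,'blue',(175,230,262,300))[0]; mv([*C,.26])
E
```

```text
[ 0.47425893 -0.24846813  0.27117844] [ 0.33033989  0.41356418 -0.82825458] 0.014709958889827058 0.0029929190997111674 [-0.29  0.28  0.81  1.9  -0.23  1.06  0.61]
yellow (array([ 0.61195916, -0.07640761]), array([0.11864867, 0.06311516]), array([0.49896455, 0.86662245], dtype=float32))
blue (array([ 0.42932051, -0.04460644]), array([0.06248623, 0.11793683]), array([-0.08855272,  0.9960715 ], dtype=float32))
offset [ 0.4083 -0.0885  0.0225] turn [-0.0003 -0.0002 -0.    ] j [-0.29  0.28  0.81  1.9  -0.23  1.06  0.61]
```

>>> {"op": "carry_out", "data": {
  "offset": [
    [0.409,-0.09,0],
    [0.409,-0.09,0],
    [0.409,-0.09,0],
    [0.409,-0.09,0],
    [0.409,-0.09,0],
    [0.409,-0.09,0],
    [0.409,-0.09,0],
    [0.409,-0.09,0]
  ],
  "turn": [
    [0,0,0],
    [0,0,0],
    [0,0,0],
    [0,0,0],
    [0,0,0],
    [0,0,0],
    [0,0,0],
    [0,0,0]
  ]
}}

```text
clock: 38.85
tcp_pos: [0.4286, -0.0468, 0.2715]
orientation: [2.224, 2.219, -0.0]
contact_force: [0.2, -0.3, -1.1]
grip_width: 0.0148
```

```bash
python3 - <<'E'
from h import *
o=r.get_obs();print(o['tcp_pos'],o['grip_width'],yaw(),o['joints'].round(2))
mv([.429,-.044,.16])
E
```

```text
[ 0.42858352 -0.04683038  0.27152228] 0.014780059347322492 -0.002357951989992205 [-0.72  0.01  0.7   2.11 -0.01  1.03 -0.01]
offset [0.0058 0.0008 0.223 ] turn [ 0.0001  0.0003 -0.    ] j [-0.72  0.01  0.7   2.11 -0.01  1.03 -0.01]
```

>>> {"op": "carry_out", "data": {
  "offset": [
    [0.005,0.001,0.08],
    [0.005,0.001,0.15],
    [0.005,0.001,0.22],
    [0.005,0.001,0.22],
    [0.005,0.001,0.22],
    [0.005,0.001,0.22]
  ],
  "turn": [
    [0,0,0],
    [0,0,0],
    [0,0,0],
    [0,0,0],
    [0,0,0],
    [0,0,0]
  ]
}}

```text
clock: 39.45
tcp_pos: [0.4301, -0.0435, 0.1631]
orientation: [2.222, 2.219, 0.004]
contact_force: [0.6, -0.4, -0.7]
grip_width: 0.015
```

```bash
python3 - <<'E'
from h import *
o=r.get_obs();print(o['tcp_pos'],o['grip_width'],yaw(),o['joints'].round(2))
mv([.429,-.044,.1437])
s=grab('side','s12'); f=grab('top','t12')
t=o['tcp_pos']-[0,0,.100]
ims=[]
for g,k in((s,6),(f,6)):
    u,v=px(g,t).astype(int); im=g['pixels'][v-40:v+30,u-32:u+32,::-1]; im=cv2.resize(im,None,fx=k,fy=k,interpolation=cv2.INTER_CUBIC)
    for X,c in((t,(0,255,0)),([.429,-.044,.048],(255,0,255))):
        q=((px(g,X)-[u-32,v-40]+.5)*k).astype(int);cv2.circle(im,tuple(int(a) for a in q),5,c,1)
    ims.append(im)
cv2.imwrite('pics/s12c.png',cv2.hconcat(ims))
E
```

```text
[ 0.43011628 -0.04348738  0.16306356] 0.015021566055544465 -0.0010980645824752223 [-0.65  0.22  0.69  2.23 -0.21  0.75  0.18]
offset [-0.001  -0.0023  0.0387] turn [ 0.0018 -0.0003  0.    ] j [-0.65  0.22  0.69  2.23 -0.21  0.75  0.18]
```

View pics/s12c.png

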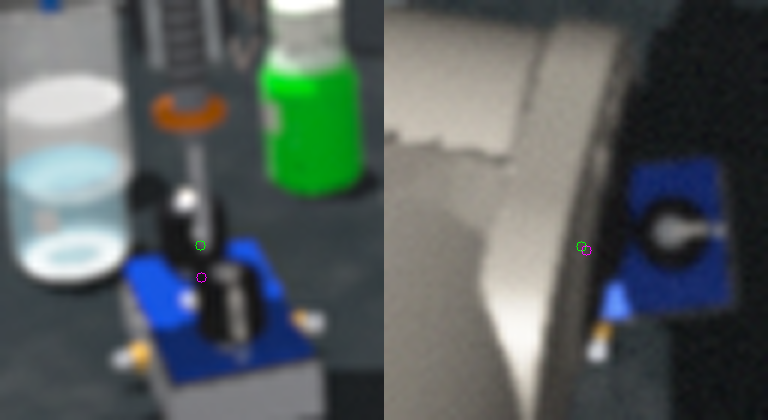

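>>> {"op": "carry_out", "data": {
  "offset": [
    [-0.001,-0.002,0.02],
    [-0.001,-0.002,0.03],
    [-0.001,-0.002,0.036],
    [-0.001,-0.002,0.039],
    [-0.001,-0.002,0.039],
    [-0.001,-0.002,0.039],
    [-0.001,-0.002,0.039],
    [-0.001,-0.002,0.039]
  ],
  "turn": [
    [0,0,0],
    [0,0,0],
    [0,0,0],
    [0,0,0],
    [0,0,0],
    [0,0,0],
    [0,0,0],
    [0,0,0]
  ]
}}

```text
clock: 40.35
tcp_pos: [0.4283, -0.0432, 0.1424]
orientation: [-2.221, -2.222, -0.002]
contact_force: [-0.9, -0.5, 8.1]
grip_width: 0.0147
```

```bash
python3 fz.py
```

```text
[-1.33  0.48  7.74] [ 0.4282 -0.0432  0.1424]
```

>>> {"op": "carry_out", "data": {
  "offset": [
    [0,0,-0.005],
    [0,0,-0.005],
    [0,0,-0.005],
    [0,0,-0.005]
  ],
  "turn": [
    [0,0,0],
    [0,0,0],
    [0,0,0],
    [0,0,0]
  ]
}}

```text
clock: 41.15
tcp_pos: [0.4279, -0.0432, 0.1444]
orientation: [2.221, 2.222, 0.001]
contact_force: [0.6, 0.3, 1.4]
grip_width: 0.0146
```

```bash
python3 fz.py
```

```text
[0.61 0.39 1.42] [ 0.4278 -0.0433  0.1445]
```

>>> {"op": "carry_out", "data": {
  "offset": [
    [0,0,-0.003],
    [0,0,-0.003],
    [0,0,-0.003],
    [0,0,-0.003]
  ],
  "turn": [
    [0,0,0],
    [0,0,0],
    [0,0,0],
    [0,0,0]
  ]
}}

```text
clock: 41.95
tcp_pos: [0.4276, -0.0433, 0.1459]
orientation: [-2.221, -2.222, -0.0]
contact_force: [0.7, 1.2, 0.9]
grip_width: 0.0148
```

```bash
python3 fz.py
```

```text
[0.43 0.28 0.78] [ 0.4277 -0.0433  0.1459]
```

>>> {"op": "carry_out", "data": {
  "offset": [
    [0,0,-0.1],
    [0,0,-0.2],
    [0,0,-0.26],
    [-0.4,0.04,-0.26],
    [-0.4,0.04,-0.26],
    [-0.4,0.04,-0.26],
    [-0.4,0.04,-0.26],
    [-0.4,0.04,-0.26]
  ],
  "turn": [
    [0,0,0],
    [0,0,0],
    [0,0,0],
    [0,0,0],
    [0,0,0],
    [0,0,0],
    [0,0,0],
    [0,0,0]
  ]
}}

```text
clock: 43.15
tcp_pos: [0.4458, -0.2508, 0.2761]
orientation: [2.231, 2.208, -0.006]
contact_force: [-0.4, 0.3, -0.3]
grip_width: 0.0146
```

>>> {"op": "carry_out", "data": {
  "offset": [
    [-0.2,0,0],
    [-0.2,0,0],
    [-0.2,0,0],
    [-0.2,0,0],
    [-0.2,0,0],
    [-0.2,0,0]
  ],
  "turn": [
    [0,0,0],
    [0,0,0],
    [0,0,0],
    [0,0,0],
    [0,0,0],
    [0,0,0]
  ]
}}

```text
clock: 43.75
tcp_pos: [0.4484, -0.3416, 0.2756]
orientation: [-2.217, -2.224, -0.001]
contact_force: [0.3, 0.3, -1.0]
grip_width: 0.015
```

```bash
python3 - <<'E'
from h import *
o=r.get_obs();print(o['tcp_pos'],yaw()); mv([.4485,-.3622,.20],[1,0])
E
```

```text
[ 0.44836058 -0.34155967  0.2755927 ] 0.002909607747214021
offset [-0.0415  0.0002  0.1511] turn [-0.0001 -0.001   0.0019] j [-0.17  0.37  0.92  1.83 -0.32  1.1   0.87]
```

>>> {"op": "carry_out", "data": {
  "offset": [
    [-0.041,0,0],
    [-0.041,0,0],
    [-0.041,0,0.08],
    [-0.041,0,0.15],
    [-0.041,0,0.15],
    [-0.041,0,0.15],
    [-0.041,0,0.15]
  ],
  "turn": [
    [0,0,0.002],
    [0,0,0.002],
    [0,0,0.002],
    [0,0,0.002],
    [0,0,0.002],
    [0,0,0.002],
    [0,0,0.002]
  ]
}}

```text
clock: 44.45
tcp_pos: [0.4488, -0.3642, 0.2028]
orientation: [2.222, 2.217, 0.001]
contact_force: [-0.6, 0.5, 0.0]
grip_width: 0.0146
```

```bash
python3 - <<'E'
from h import *
o=r.get_obs();print(o['tcp_pos'],yaw()); mv([.4485,-.3622,.16])
s=grab('side','s13');f=grab('top','t13')
u,v=px(s,[.448,-.362,.1]).astype(int)
a=cv2.resize(s['pixels'][v-60:v+60,u-45:u+45,::-1],None,fx=5,fy=5,interpolation=cv2.INTER_CUBIC)
cv2.imwrite('pics/s13c.png',a)
E
```

```text
[ 0.44884255 -0.36424226  0.20284909] -0.002198551371013941
offset [ 0.0042 -0.0009  0.0857] turn [ 0.0016  0.0008 -0.    ] j [-0.06  0.48  0.85  1.88 -0.43  0.98  0.98]
```

View pics/s13c.png

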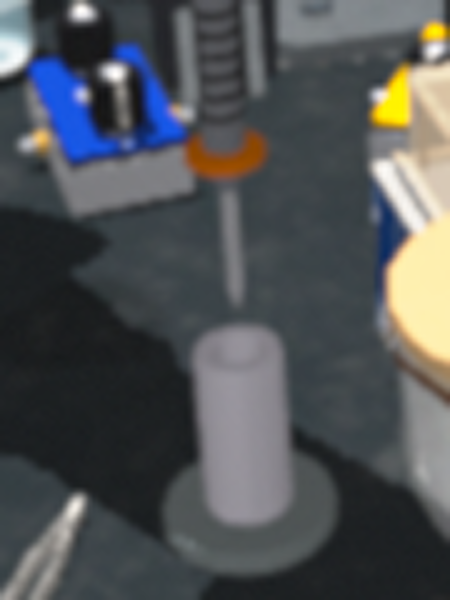

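>>> {"op": "carry_out", "data": {
  "offset": [
    [0.003,-0.001,0.04],
    [0.003,-0.001,0.085],
    [0.003,-0.001,0.12],
    [0.003,-0.001,0.145],
    [0.003,-0.001,0.155],
    [0.003,-0.001,0.155],
    [0.003,-0.001,0.155]
  ],
  "turn": [
    [0,0,0],
    [0,0,0],
    [0,0,0],
    [0,0,0],
    [0,0,0],
    [0,0,0],
    [0,0,0]
  ]
}}

```text
clock: 45.25
tcp_pos: [0.4478, -0.3628, 0.1243]
orientation: [2.224, 2.217, 0.001]
contact_force: [0.1, 0.3, -1.3]
grip_width: 0.0147
```

```bash
python3 fz.py
```

```text
[ 0.12  0.07 -0.99] [ 0.4475 -0.3623  0.1236]
```

Free so far; lower in small steps until the collar seats.

>>> {"op": "carry_out", "data": {
  "offset": [
    [0.001,0.002,0.003],
    [0.001,0.002,0.006],
    [0.001,0.002,0.006],
    [0.001,0.002,0.006]
  ],
  "turn": [
    [0,0,0],
    [0,0,0],
    [0,0,0],
    [0,0,0]
  ]
}}

```text
clock: 46.05
tcp_pos: [0.4485, -0.362, 0.1208]
orientation: [2.224, 2.218, 0.001]
contact_force: [-0.9, 0.6, 5.0]
grip_width: 0.0148
```

```bash
python3 fz.py
```

```text
[-1.11  1.25  5.46] [ 0.4485 -0.3619  0.1208]
```

>>> {"op": "carry_out", "data": {
  "offset": [
    [0,0,0.003],
    [0,0,0.005],
    [0,0,0.005],
    [0,0,0.005]
  ],
  "turn": [
    [0,0,0],
    [0,0,0],
    [0,0,0],
    [0,0,0]
  ]
}}

```text
clock: 46.85
tcp_pos: [0.4486, -0.3621, 0.1206]
orientation: [2.225, 2.218, 0.004]
contact_force: [-6.5, 7.8, 29.6]
grip_width: 0.0149
```

```bash
python3 fz.py
```

```text
[-6.38  7.61 29.44] [ 0.4486 -0.3622  0.1206]
```

>>> {"op": "carry_out", "data": {
  "offset": [
    [0,0,-0.005],
    [0,0,-0.005],
    [0,0,-0.005]
  ],
  "turn": [
    [0,0,0],
    [0,0,0],
    [0,0,0]
  ]
}}

```text
clock: 47.55
tcp_pos: [0.4485, -0.3621, 0.1207]
orientation: [2.224, 2.218, 0.001]
contact_force: [-1.4, 0.9, 8.1]
grip_width: 0.015
```

>>> {"op": "carry_out", "data": {
  "offset": [
    [0,0,0],
    [0,0,0],
    [0,0,0],
    [0,0,0],
    [0,0,-0.1],
    [0,0,-0.2],
    [0,0,-0.28],
    [0,0,-0.28]
  ],
  "turn": [
    [0,0,0],
    [0,0,0],
    [0,0,0],
    [0,0,0],
    [0,0,0],
    [0,0,0],
    [0,0,0],
    [0,0,0]
  ],
  "hand": 0.35
}}

```text
clock: 48.35
tcp_pos: [0.4502, -0.3644, 0.2658]
orientation: [2.219, 2.212, 0.004]
contact_force: [0.5, 0.1, 0.5]
grip_width: 0.0553
```

>>> {"op": "carry_out", "data": {
  "offset": [
    [-0.3,-0.3,-0.1],
    [-0.3,-0.3,-0.1],
    [-0.3,-0.3,-0.1],
    [-0.3,-0.3,-0.1],
    [-0.3,-0.3,-0.1],
    [-0.3,-0.3,-0.1]
  ],
  "turn": [
    [0,0,0],
    [0,0,0],
    [0,0,0],
    [0,0,0],
    [0,0,0],
    [0,0,0]
  ]
}}

```text
clock: 48.95
tcp_pos: [0.2942, -0.5138, 0.3108]
orientation: [2.231, 2.21, -0.002]
contact_force: [-0.1, -0.0, 0.5]
grip_width: 0.0553
```

```bash
python3 - <<'E'
from h import *
o=r.get_obs();print(o['tcp_pos'],o['contact_force'])
f=grab('top','t14');s=grab('side','s14')
for c,b in(('yellow',(185,160,265,225)),('blue',(175,230,262,300))):
  try: print(c,cell(f,c,b))
  except Exception as e: print(c,'occluded')
p=f['pixels'][:,:,::-1]; q=s['pixels'][:,:,::-1]
rs=lambda x,k:cv2.resize(x,None,fx=k,fy=k,interpolation=cv2.INTER_CUBIC)
cv2.imwrite('pics/crop14.png',cv2.vconcat([cv2.hconcat([rs(x,5.5) for x in(p[165:220,190:262],p[238:293,182:254])]),cv2.hconcat([rs(p[225:280,310:382],5.5),rs(q[215:325,130:274],2.75)])]))
E
```

```text
[ 0.2942096  -0.51384665  0.31077895] [-0.06459039 -0.03321987  0.45530098]
yellow (array([ 0.61175478, -0.07651509]), array([0.11809222, 0.06329151]), array([0.5024301, 0.8646179], dtype=float32))
blue (array([ 0.42932051, -0.04460644]), array([0.06248623, 0.11793683]), array([-0.08855272,  0.9960715 ], dtype=float32))
```

View pics/crop14.png

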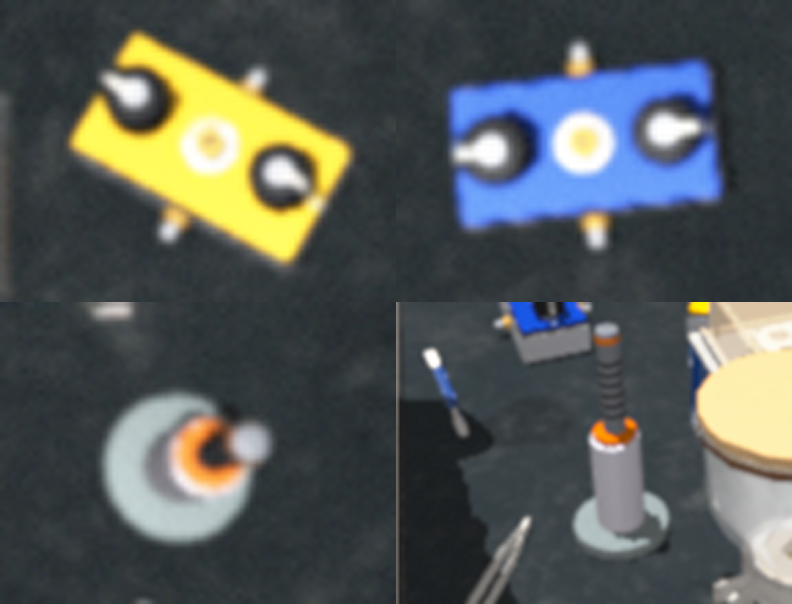

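```bash
python3 - <<'E'
from h import *
f=grab('top'); p=f['pixels'].astype(int)
for n,b in(('yellow',(185,160,265,225)),('blue',(175,230,262,300))):
    C,_,e=cell(f,n,b)
    for sg in(1,-1):
        k=C+.038*sg*e; out=np.r_[sg*e]; W=[];w=[]
        u0,v0=px(f,[*k,.068]).astype(int)
        for v in range(v0-9,v0+10):
            for u in range(u0-9,u0+10):
                X=onplane(f,u,v,.068)[:2]-k
                mn=p[v,u].min()
                if np.hypot(*X)<.0165 and mn>100: W.append(X);w.append(mn-100)
        W=np.array(W);w=np.array(w,float);m=(W*w[:,None]).sum(0)/w.sum()
        ev,V=np.linalg.eigh(((W-m)*w[:,None]).T@(W-m)/w.sum());d=V[:,1]*np.sign(V[:,1]@out)
        ang=lambda a:np.arctan2(a[1],a[0])
        far=W[(W@out)>.008]; fw=w[(W@out)>.008]
        fm=(far*fw[:,None]).sum(0)/fw.sum() if len(far) else m*0
        wr=lambda x:(x+np.pi)%(2*np.pi)-np.pi
        print(n,sg,'centroid',m.round(4),'PCA minus outward (ccw+)',wr(ang(d)-ang(out)).round(3),'far',wr(ang(fm-m)-ang(out)).round(3),ev.round(7))
E
```

```text
yellow 1 centroid [0.0037 0.0043] PCA minus outward (ccw+) 0.004 far 0.004 [1.03e-05 2.33e-05]
yellow -1 centroid [0.001  0.0007] PCA minus outward (ccw+) -0.015 far -0.069 [1.02e-05 2.80e-05]
blue 1 centroid [0.0015 0.0049] PCA minus outward (ccw+) -0.012 far -0.021 [1.31e-05 2.60e-05]
blue -1 centroid [0.0022 0.0004] PCA minus outward (ccw+) 0.001 far -0.012 [1.18e-05 3.35e-05]
```

All four knob lines lie within 0.02 rad of outward, so I'm handing in.

```bash
python3 -c "
from h import *
print(r.hand_in())"
```

```text
the job is handed in; nothing more can be done
None
```

I finished the job and handed it in at about 49 s on the robot's clock, well inside the 210 s limit. The hand-in gives no verdict. The red cell was absent, so I closed and tested the yellow and blue cells only.

- **Knobs:** I turned all four knobs clockwise to their end stops. In the last picture each white line points outward along its cell to within 0.015 rad. A rougher second estimate gave up to 0.07 rad on one yellow knob. Either value is inside the 0.14 rad allowed.
- **Cells:** Turning against the stops rotated the blue cell by about 0.2 rad and the yellow by about 0.25 rad. Both stand flat.
- **Contacts:** I pressed yellow, then blue. On both the force rose steadily, as a spring would, and then bottomed, so the tip was on the contact. By my estimate the tip was within 2 mm of the centre. The contacts bottomed about 2 mm lower than I had calculated.
- **Probe:** It hangs upright in its stand with the collar on the rim. Seating the collar briefly reached about 30 N at the wrist, well under the 120 N limit. The gripper is open and clear.
- **Slip:** After the first knob I moved the open gripper towards the beakers by mistake, because I had the wrong sign on one offset. The force readings showed no contact. I did not check the beaker and bottle again in the final picture, but no other move came close to them.

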